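# Show a warm heat sink to the thermal camera

### The arm

A 6-joint arm with a two-finger parallel gripper is mounted at the origin on the work surface. World frame = base frame: x ahead of the robot, y to its left, z up, the work surface at z = 0. Lengths are in mm, angles in rad, forces in N, time in s.
With the tool pointing down it reaches from about 300 to 775 mm from the base axis. Payload 14.6 kg.
Tool frame: the origin (TCP) lies midway between the tips of the shut fingers; the grasp point (between the pads) lies 19 mm behind it (manip.hold_point_z is the distance from the TCP to the grasp point, in mm); z points along the fingers, y is the direction in which the jaws open and shut (so a half turn about z gives the same grasp; the last joint's range is limited). The gripper opens to 94 mm and grips with 3 to 60 N. Pads are 16 mm wide; open, the fingers measure 119 mm over their backs; the gripper's body (75 mm by 177 mm) begins 78 mm behind the grasp point.
Start: joints at [1.272, 0.3, 1.521, -0, 1.321, -0.067], TCP at [126.349, 535.28, 183.646] pointing down, gripper open.
Joint ranges: [-3.03, 3.03], [-0.79, 2.21], [0.23, 2.52], [-1.04, 4.18], [0, 3.07], [-2.55, 2.55]. Speed limits (rad/s): [2.22, 2.22, 2.57, 3.14, 3.14, 3.14].

### API

Orientations are given as [roll, pitch, yaw] about the fixed x, y, z axes, in that order (R = Rz(yaw) Ry(pitch) Rx(roll)).
In Python, from cell import manip gives the robot as it stands.
- The arm moves only by the shell command python3 -m crank 'ROWS' [OPENING] [FORCE]. ROWS is JSON, a list of rows, each an object with "offset": the shift along the world's x, y, z in m, a list of three; "spin": the turn about the world's z in degrees. In form: [{"offset": [dx, dy, dz], "spin": spin}, ...]. A call has exactly 8 rows; each row is the pose to reach, as a shift and turn from the pose measured when the call began; what a row does not reach only later rows make up. A row lasts 1/12 s, in which the tool goes at most 41.7 mm and 7.16 degrees, less where a joint would pass 70% of its speed; a pose out of reach is approached as far as the arm can. A call with a gripper value outside its range is refused whole. OPENING is the opening, from 0 (shut) to 1 (fully open), set as the call begins (- or left out, the last holds). The fingers move at their own pace and stop on an object; FORCE is the grip in N (left out, the last holds). Time passes only in rows, so rows that repeat a pose let the fingers close, or fill a call up. It gives the time, the measured TCP pose, the force and the opening at its end, in the units of the state.
- manip.read_state(): the state, without advancing time (a new reading comes with each control period).
- manip.camera(name): name is "scene" or "top"; returns a dict with "pixels" (420x560x3 uint8, red, green, blue), "fx", "fy", "cx", "cy" (pixels), "extrinsics" (4x4, takes a point from world to camera coordinates). Camera axes: x right, y down, z forward; pixel columns grow to the right and rows downward; lengths in mm; the calibration is good to about 2 mm. A picture is of the moment at which its call begins. There is no depth.
- manip.sign_off(): hands the job in, once; it reports no verdict.
Trained networks look in a picture, given as the dict that the camera call returned (one of the last four; its "shot" number tells which), for a name from the list of things; names that differ only in an ending like _2 or _b are one class to them, and where a whole thing is asked for, a point or a joint stands for the part that bears it (a point fixed in the world has none). Each returns a list of dicts, best first, with "conf" (0 to 1); they miss things now and then, are a little off and sometimes report something else, mostly with a low value. They report only what shows in the picture. A call takes as long as a camera call.
- manip.search_frame(picture, name): "location" ([x, y, z] in mm, in world coordinates, good to about 4 mm: the middle of the surface that is visible of it).
- manip.masks_of(picture, name): "mask" (420x560 bool, what is visible of it).
The state is a dict: "clock": time; "joints": joint angles; "qd": joint speeds; "effort": joint torques, N m; "eef_pos": TCP position; "eef_rot": TCP orientation; "wrist_force": force on the tool from outside, world axes, zero at the start; "moment": the same for the moment, N m; "finger_gap": finger opening in mm.
Only numpy, scipy, OpenCV 4.12 (cv2) and the standard library are available. Lean on these libraries where they do the work, as an engineer would, in place of code of your own. Each camera call takes 0.05 s, during which the arm holds its last target. There are 200 camera calls.

### The job

Raise the cover of the foam box gently all the way to its stop and leave it up. Then take out the tall finned heat sink that carries the chip and hold it in the air at the thermal camera's focus: the chip centred on the lens axis at the focus distance, its flat face square to the lens, right way up with its lower edge level. Finish still holding it there, steadily and clear of everything else; leave the other things where they are.

Things in the scene. Friction and masses are not known exactly. Their poses are not given: they have to be found in the camera images.
- soak_box: Fixed white foam box with dark flecks, outside 180 (its x) by 400 (its y) by 85 mm high, walls 20 mm, inner floor 15 mm above the table. Origin: centre of the underside; x points from the front (robot) side to the hinge side, z up. Three metal parts stand on the floor in a row along y, about 105 mm apart, about 25 mm in front of the middle (x about -25 mm); which stands in which place varies.
- cover (a joint): Hinge of the box's cover, a foam slab 180 by 400 by 25 mm, 0.2 kg. 0 = shut, grows as the front edge rises, stop at 1.4 rad (cover nearly upright). It starts between 0 and 0.2. A stiff hinge (friction 0.4 N m): the cover stays wherever it is left; about 2 to 5 N at the handle lifts it.
- cover_hinge (a point): Point on the hinge axis, at the middle of the box's far (+x) upper rim, 85 mm above the table; axes as the box's; the hinge axis is the box's y. Fully raised, the cover's front edge stands about 260 mm above the table close behind the row of parts, so a wide gripper should draw a part back towards the robot before turning it.
- cover_handle (a point): Middle of the cover's handle: a round steel bar 10 mm thick and 100 mm long along the cover's y, on two posts, its axis 45 mm above the cover's top face and 25 mm behind the front edge (155 mm from the hinge axis along the cover, 70 mm above the cover's underside). Axes turn with the cover. The bar can turn between gripping fingers, so the tool may keep pointing down while the cover is raised.
- heat_sink: The part to show: bare aluminium extrusion, loose, about 0.09 kg (0.06 to 0.13), 44 mm wide (its y), 28 mm deep (x, from -14 to +14 mm), 64 mm tall (z), the tallest part in the box. 6 upright fins on the -x side, flat plate on the +x side with a black chip on it. Origin: centre of the underside; z up as it stands. In the box its flat face looks towards the hinge side, within 0.1 rad. Grip it across its 44 mm width, on the flat outer sides, near the top.
- chip (a point): Centre of the outer face of the black chip (16 wide, 18 tall, standing 4.5 mm out) on the heat sink's flat face: 18.5 mm in +x and 24 mm up from the heat sink's origin. Axes as the heat sink's.
- small_sink: Another heat sink in the box, 36 wide, 28 deep, only 38 mm tall, without a chip; to be left standing. Origin: centre of the underside.
- slug: Plain aluminium cylinder in the box, 36 mm diameter, 50 mm tall; to be left standing. Origin: centre of the underside.
- cam_stand: Fixed stand of the thermal camera: round foot 110 mm across, a thin post, camera head (85 by 60 by 56 mm) at 250 mm height. Origin: centre of the foot's underside; the camera looks towards -x of the stand, tilted 20 degrees downward.
- lens (a point): Centre of the camera's front lens (40 mm barrel). The camera looks along this frame's -x, 20 degrees (0.349 rad) below level; y is level; z points up and leans 20 degrees off the vertical.
- focus (a point): The focus point in free air, 120 mm in front of the lens along its axis and about 194 mm above the table; axes as the lens's. The chip belongs here; presented right, the heat sink's x, y and z axes are parallel to these and its chip faces the lens (top leaning 20 degrees away from the camera).
- multimeter: Green handheld multimeter lying on the table, 180 by 88 by 45 mm, bystander.
- probe_a: Test probe lying on the table, about 135 mm long, 18 mm wide, bystander.
- probe_b: The other test probe, same shape, bystander.
- screwdriver: Screwdriver lying on the table, bystander.
- mug: White mug, 76 mm across, 90 mm tall, bystander.

How it is judged:
By the outcome, as a careful person would: the job done as asked, in the order asked, and still so for the second after the job is handed in, while the arm keeps its last pose, push and grip.
It also fails if it takes over 64 s, if anything falls off the work surface, if the arm or the gripper's body presses on something with over 40 N, if the wrist force passes 120 N, or if a joint passes its speed limit or range.

## Working session

There is one attempt and no reset: what is moved stays moved. The work goes in short steps, Python scripts to look and compute and a shell command to move; the robot and the scene stay as the last step left them, time stands still between calls to the robot, and variables do not carry over. Pictures are saved under pics/ and viewed, about 8 in all and at most 12, crops included, and the job is handed in when it is done.

```bash
mkdir -p pics; ls
cat > h.py <<'E'
from cell import manip
import numpy as np, cv2
def shot(n):
    p=manip.camera(n); return p
def save(p,f,crop=None,s=1):
    im=p["pixels"][:,:,::-1]
    if crop: im=im[crop[1]:crop[3],crop[0]:crop[2]]
    cv2.imwrite(f,cv2.resize(im,None,fx=s,fy=s,interpolation=cv2.INTER_CUBIC))
def ray(p,u,v):
    E=np.array(p["extrinsics"]);R=E[:3,:3];t=E[:3,3]
    return -R.T@t, R.T@np.array([(u-p["cx"])/p["fx"],(v-p["cy"])/p["fy"],1])
def atz(p,u,v,z):
    c,d=ray(p,u,v); return c+d*(z-c[2])/d[2]
def proj(p,X):
    E=np.array(p["extrinsics"]);q=(np.atleast_2d(X)@E[:3,:3].T)+E[:3,3]
    return np.c_[p["fx"]*q[:,0]/q[:,2]+p["cx"],p["fy"]*q[:,1]/q[:,2]+p["cy"]]
E
python3 - <<'E'
from h import *
for n in ("scene","top"):
    p=shot(n); save(p,f"pics/{n}0.png",s=1.4)
    print(n,ray(p,p["cx"],p["cy"]))
    for k in ("soak_box","cover","cover_handle","cam_stand","lens","multimeter","mug","probe_a","screwdriver","heat_sink"):
        for r in manip.search_frame(p,k)[:2]: print(k,np.round(r["location"]),round(r["conf"],2))
print(manip.read_state())
E
```

```text
pics
scene (array([815.75324709, 461.56192503, 930.31866775]), array([-0.29608788, -0.51616929, -0.8036798 ]))
soak_box [ 522. -153.  119.] 0.63
soak_box [357. 337.  55.] 0.29
cover_handle [ 515. -178.  122.] 0.6
cam_stand [608. 429. 278.] 0.9
lens [610. 439. 276.] 0.81
multimeter [764. 165.  41.] 0.85
mug [357. 336.  54.] 0.84
probe_a [ 604. -486.   14.] 0.67
probe_a [352. 135.  12.] 0.66
top (array([ 325.7966252 ,   -9.51886676, 1503.8906919 ]), array([ 0.1776521 , -0.00826547, -0.98405864]))
soak_box [ 502. -214.  120.] 0.71
cover [ 505. -214.  119.] 0.74
cover [ 501. -214.  124.] 0.22
cover_handle [ 506. -211.  122.] 0.55
cam_stand [751. 164.  40.] 0.74
cam_stand [607. 434. 234.] 0.71
lens [603. 431. 281.] 0.84
lens [ 502. -215.  118.] 0.3
multimeter [753. 163.  37.] 0.68
multimeter [348. 139.  10.] 0.51
mug [365. 348.  33.] 0.85
probe_a [ 503. -215.  123.] 0.64
probe_a [484. 190.  10.] 0.62
screwdriver [ 554. -487.   26.] 0.66
heat_sink [754. 165.  40.] 0.45
{'clock': 1.1, 'joints': array([ 1.27239855e+00,  2.99900446e-01,  1.52101471e+00,  2.60141684e-05,
        1.32069051e+00, -6.65620179e-02]), 'qd': array([ 0.00086975, -0.00068666,  0.00032937,  0.00038111, -0.00080691,
        0.00081472]), 'effort': array([-3.03329180e-04, -5.31689966e+01, -3.52895558e+01,  7.08403531e-02,
        2.14825419e-02, -1.84565954e-05]), 'eef_pos': array([126.34194667, 535.27860527, 183.6391061 ]), 'eef_rot': array([-3.14158135e+00, -2.60143955e-05,  2.90975046e+00]), 'wrist_force': array([-0.10446208,  0.36150903,  0.50509956]), 'moment': array([-0.04204984,  0.02800272, -0.08331451]), 'finger_gap': 93.91070560760795}
```

View pics/scene0.png

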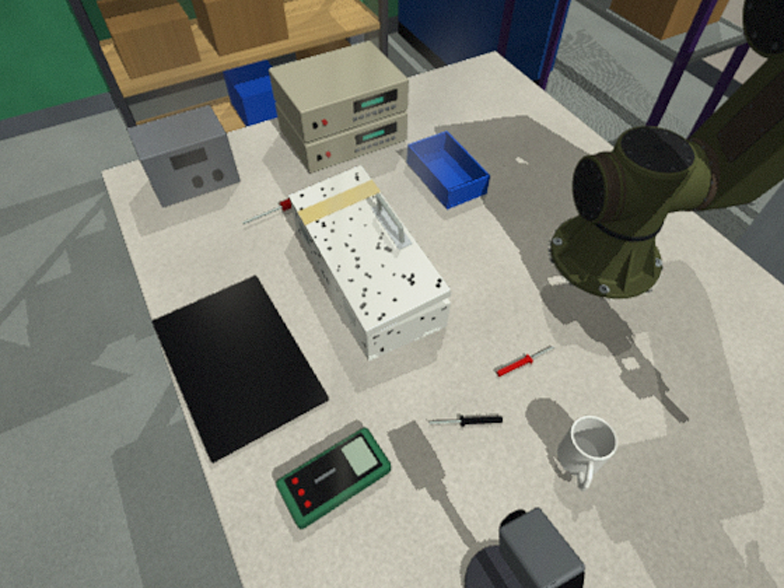

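View pics/top0.png

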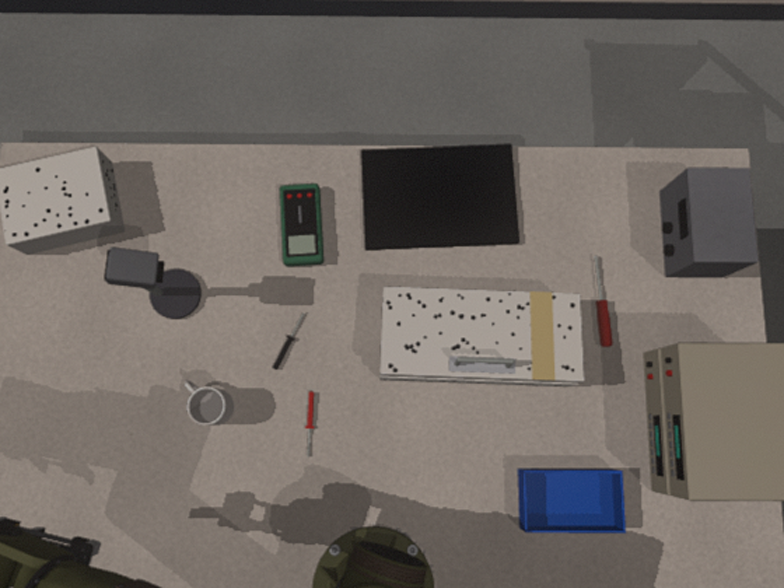

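```bash
cat > fit.py <<'E'
from h import *
from scipy.optimize import minimize
ps=[shot("scene"),shot("top")]
def best(p,k):
    r=manip.masks_of(p,k); return r[0]["mask"].astype(np.uint8) if r else None
M=[best(p,"cover") for p in ps]
for m in M: print(m.sum(), cv2.boundingRect(m))
def pts(q):
    x,y,w,a=q; c,s=np.cos(w),np.sin(w); out=[]
    def W(b): return np.array([x+c*b[0]-s*b[1],y+s*b[0]+c*b[1],b[2]])
    d=np.array([-np.cos(a),0,np.sin(a)]);n=np.array([np.sin(a),0,np.cos(a)])
    slab=[W(np.array([90,0,85])+u*d+v*n+np.array([0,t,0])) for u in(0,180) for v in(0,25) for t in(-200,200)]
    han=[W(np.array([90,0,85])+u*d+v*n+np.array([0,t,0])) for u in(150,160) for v in(65,75) for t in(-50,50)]
    return np.array(slab),np.array(han)
def render(p,q):
    m=np.zeros((420,560),np.uint8)
    for P in pts(q)[:1]:
        cv2.fillConvexPoly(m,np.round(cv2.convexHull(proj(p,P).astype(np.float32))*16).astype(np.int32),1,shift=4)
    return m
def cost(q):
    c=0
    for p,m in zip(ps,M):
        r=render(p,q); c+=1-(r&m).sum()/(r|m).sum()
    return c
b=None
for a in(0.02,.1,.18):
    r=minimize(cost,[510,-214,0.02,a],method="Nelder-Mead",options=dict(initial_simplex=np.array([[510,-214,0,a],[530,-214,0,a],[510,-194,0,a],[510,-214,.08,a],[510,-214,0,a+.05]]),maxiter=400))
    print(np.round(r.x,3),r.fun)
    if b is None or r.fun<b.fun:b=r
q=b.x; H=pts(q)[1].mean(0); print("handle",H,"hinge",[q[0]+90*np.cos(q[2]),q[1]+90*np.sin(q[2])])
a=ps[0]["pixels"].copy();t=ps[1]["pixels"].copy()
for p,im in((ps[0],a),(ps[1],t)):
    for P in pts(q):
        for u in proj(p,P): cv2.circle(im,tuple(np.round(u).astype(int)),1,(255,0,255),-1)
A=[cv2.resize(a[110:265,190:340],(400,413)),cv2.resize(t[190:290,255:430],(400,229)),cv2.resize(a[340:420,310:430],(400,267)),cv2.resize(t[160:240,60:160],(400,320))]
L=np.zeros((600,800,3),np.uint8)
L[:320,:400]=A[3];L[325:592,:400]=A[2];L[:413,400:]=A[0][:413];L[415:,400:]=cv2.resize(A[1],(400,185))
cv2.imwrite("pics/fit.png",L[:,:,::-1])
E
python3 fit.py
```

```text
7221 (206, 118, 116, 122)
9065 (272, 205, 145, 69)
[ 5.07603e+02 -2.17438e+02 -2.60000e-02  7.30000e-02] 0.07654737163871783
[ 5.08527e+02 -2.15516e+02 -2.80000e-02  1.11000e-01] 0.07152789521461889
[ 5.06243e+02 -2.13887e+02 -2.80000e-02  1.67000e-01] 0.08368259361076036
handle [ 452.24650016 -213.92969381  171.72043367] hinge [np.float64(598.4914356438545), np.float64(-218.05100792885415)]
```

View pics/fit.png

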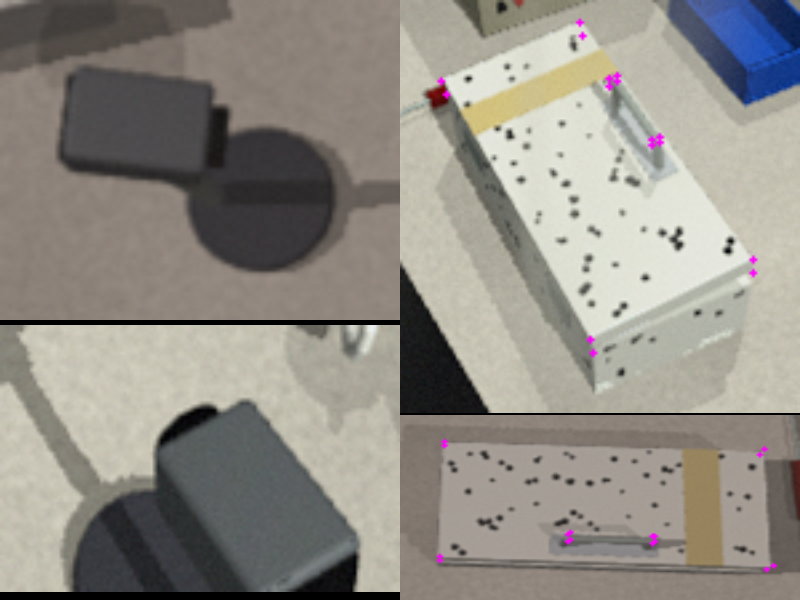

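```bash
python3 -m crank '[{"offset":[0.008,-0.01,0.035],"spin":-7},{"offset":[0.02,-0.03,0.065],"spin":-14},{"offset":[0.035,-0.06,0.09],"spin":-21},{"offset":[0.055,-0.09,0.11],"spin":-28},{"offset":[0.075,-0.125,0.12],"spin":-35},{"offset":[0.095,-0.16,0.12],"spin":-42},{"offset":[0.115,-0.195,0.12],"spin":-49},{"offset":[0.135,-0.23,0.12],"spin":-56}]' 1
python3 -m crank '[{"offset":[0.02,-0.035,0],"spin":-7},{"offset":[0.04,-0.07,0],"spin":-14},{"offset":[0.06,-0.105,0],"spin":-20},{"offset":[0.08,-0.14,0],"spin":-22},{"offset":[0.1,-0.175,0],"spin":-22},{"offset":[0.115,-0.21,0],"spin":-22},{"offset":[0.13,-0.245,0],"spin":-22},{"offset":[0.145,-0.28,0],"spin":-22}]'
```

```text
clock: 1.97
eef_pos: [261.7, 303.6, 303.9]
eef_rot: [3.141, -0.0, 1.927]
wrist_force: [1.1, 0.5, 0.5]
finger_gap: 94.1
clock: 2.63
eef_pos: [407.0, 21.5, 304.1]
eef_rot: [3.14, -0.0, 1.543]
wrist_force: [0.6, 0.8, -0.2]
finger_gap: 94.0
```

```bash
python3 -m crank '[{"offset":[0.006,-0.033,0],"spin":0},{"offset":[0.012,-0.067,0],"spin":0},{"offset":[0.018,-0.1,0],"spin":0},{"offset":[0.024,-0.133,0],"spin":0},{"offset":[0.03,-0.167,0],"spin":0},{"offset":[0.036,-0.2,0],"spin":0},{"offset":[0.045,-0.235,-0.02],"spin":0},{"offset":[0.045,-0.235,-0.05],"spin":0}]' 0.6 5
python3 - <<'E'
from h import *
p=shot("scene");t=shot("top")
a=cv2.resize(p["pixels"][90:270,170:410],(800,600));save(p,"pics/han.png",(200,90,340,230),4)
for q in(p,t):
    for r in manip.search_frame(q,"cover_handle")[:2]: print(np.round(r["location"]),round(r["conf"],2))
E
```

```text
clock: 3.3
eef_pos: [453.0, -218.3, 254.8]
eef_rot: [3.137, 0.002, 1.539]
wrist_force: [0.9, -0.2, -0.6]
finger_gap: 56.0
[ 517. -175.  121.] 0.98
[ 520. -133.  121.] 0.85
```

View pics/han.png

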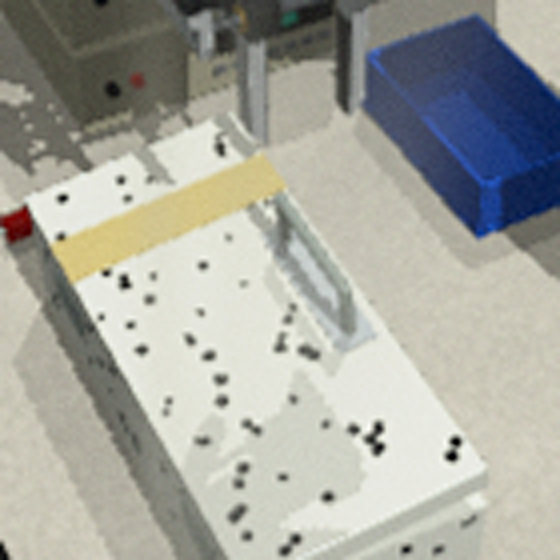

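```bash
python3 -m crank '[{"offset":[0,0.004,-0.02],"spin":0},{"offset":[0,0.004,-0.04],"spin":0},{"offset":[0,0.004,-0.06],"spin":0},{"offset":[0,0.004,-0.075],"spin":0},{"offset":[0,0.004,-0.085],"spin":0},{"offset":[0,0.004,-0.095],"spin":0},{"offset":[0,0.004,-0.102],"spin":0},{"offset":[0,0.004,-0.102],"spin":0}]'
python3 -m crank '[{"offset":[0,0,0],"spin":0},{"offset":[0,0,0],"spin":0},{"offset":[0,0,0],"spin":0},{"offset":[0,0,0],"spin":0},{"offset":[0,0,0],"spin":0},{"offset":[0,0,0],"spin":0},{"offset":[0,0,0],"spin":0},{"offset":[0,0,0],"spin":0}]' 0 5
```

```text
clock: 4.17
eef_pos: [451.9, -208.7, 152.6]
eef_rot: [3.141, -0.001, 1.543]
wrist_force: [-0.6, 0.1, -0.6]
finger_gap: 56.4
clock: 4.83
eef_pos: [451.2, -208.7, 152.5]
eef_rot: [-3.14, -0.001, 1.543]
wrist_force: [-9.3, -0.1, 2.2]
finger_gap: 8.2
```

```bash
python3 -m crank '[{"offset":[-0.001,0,0],"spin":0},{"offset":[-0.001,0,0],"spin":0},{"offset":[-0.002,0,0],"spin":0},{"offset":[-0.002,0,0],"spin":0},{"offset":[-0.003,0,0],"spin":0},{"offset":[-0.003,0,0],"spin":0},{"offset":[-0.003,0,0],"spin":0},{"offset":[-0.003,0,0],"spin":0}]' 0 10
python3 - <<'E'
from h import *
p=shot("scene")
save(p,"pics/han2.png",(200,90,340,230),4)
E
```

```text
clock: 5.5
eef_pos: [448.3, -208.7, 152.5]
eef_rot: [-3.141, -0.001, 1.543]
wrist_force: [0.5, -0.5, 1.4]
finger_gap: 0.9
```

View pics/han2.png

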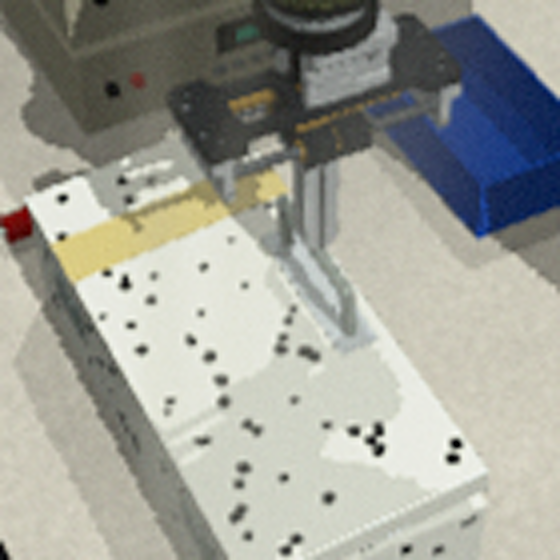

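```bash
sed -n '/^def pts/,/^    return np.array(slab)/p' fit.py > m.py
python3 - <<'E'
from h import *
exec(open("m.py").read())
p=shot("scene");t=shot("top")
f=lambda X:np.round((proj(p,X)-[200,90])*4).tolist()
print("tcp",f([448.3,-208.7,152.5]))
for a in(0,.05,.11,.18):
    h=pts([508.5,-215.5,-.028,a])[1]
    print(a,h.mean(0).round(1),"ends",f(h[[0,2,4,6]].mean(0)),f(h[[1,3,5,7]].mean(0)),"top",((proj(t,[h[::2].mean(0),h[1::2].mean(0)]))*1.4).round(0).tolist())
    s=pts([508.5,-215.5,-.028,a])[0]; print("  front bottom left/top left",f(s[5]),f(s[7]))
E
```

```text
tcp [[318.0, 266.0]]
0 [ 443.5 -213.7  155. ] ends [[289.0, 213.0]] [[353.0, 303.0]] top [[510.0, 365.0], [459.0, 363.0]]
  front bottom left/top left [[486.0, 505.0]] [[490.0, 483.0]]
0.05 [ 447.2 -213.8  162.7] ends [[284.0, 207.0]] [[349.0, 297.0]] top [[511.0, 363.0], [459.0, 361.0]]
  front bottom left/top left [[487.0, 497.0]] [[489.0, 476.0]]
0.11 [ 452.1 -213.9  171.6] ends [[278.0, 200.0]] [[343.0, 290.0]] top [[512.0, 360.0], [460.0, 358.0]]
  front bottom left/top left [[488.0, 488.0]] [[487.0, 467.0]]
0.18 [ 458.6 -214.1  181.6] ends [[269.0, 192.0]] [[334.0, 283.0]] top [[513.0, 356.0], [460.0, 354.0]]
  front bottom left/top left [[487.0, 478.0]] [[484.0, 458.0]]
```

Run:
```python
from h import *
p=shot("scene");t=shot("top")
a=cv2.resize(p["pixels"][125:190,250:310],(554,600),interpolation=cv2.INTER_CUBIC)
b=cv2.resize(t["pixels"][230:280,310:380],(240,171),interpolation=cv2.INTER_CUBIC)
L=np.zeros((600,800,3),np.uint8);L[:,:554]=a;L[:171,556:796]=b
cv2.imwrite("pics/z.png",L[:,:,::-1])
print(manip.read_state()["finger_gap"])
```

```text
0.5088551588224323
```

View pics/z.png

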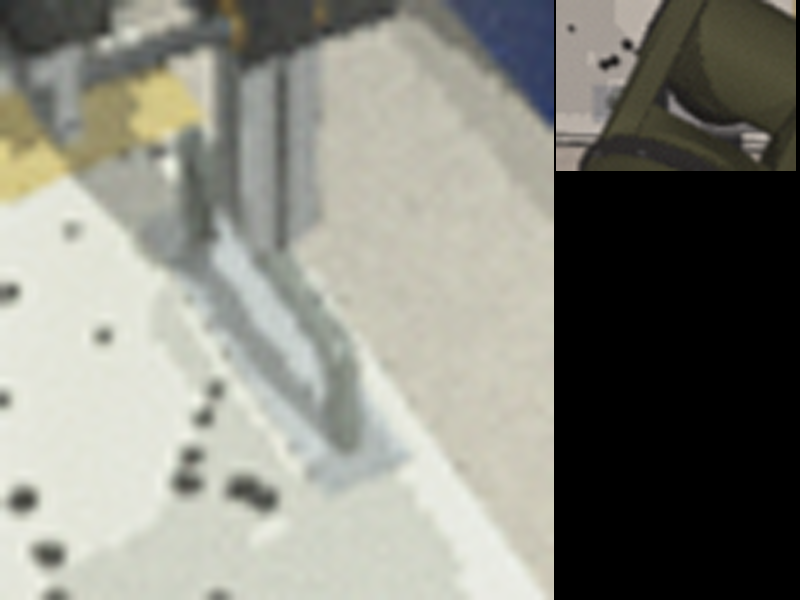

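```bash
python3 -m crank '[{"offset":[0,0,0.01],"spin":0},{"offset":[0,0,0.02],"spin":0},{"offset":[0,0,0.03],"spin":0},{"offset":[0,0,0.03],"spin":0},{"offset":[0,0,0.03],"spin":0},{"offset":[0,0,0.03],"spin":0},{"offset":[0,0,0.03],"spin":0},{"offset":[0,0,0.03],"spin":0}]' 0.6 5
python3 -m crank '[{"offset":[0,0,-0.01],"spin":0},{"offset":[0,0,-0.02],"spin":0},{"offset":[0,0,-0.03],"spin":0},{"offset":[0,0,-0.036],"spin":0},{"offset":[0,0,-0.04],"spin":0},{"offset":[0,0,-0.044],"spin":0},{"offset":[0,0,-0.044],"spin":0},{"offset":[0,0,-0.044],"spin":0}]'
python3 -m crank '[{"offset":[0,0,0],"spin":0},{"offset":[0,0,0],"spin":0},{"offset":[0,0,0],"spin":0},{"offset":[0,0,0],"spin":0},{"offset":[0,0,0],"spin":0},{"offset":[0,0,0],"spin":0},{"offset":[0,0,0],"spin":0},{"offset":[0,0,0],"spin":0}]' 0 5
```

```text
clock: 6.42
eef_pos: [448.1, -208.6, 182.1]
eef_rot: [-3.14, -0.001, 1.543]
wrist_force: [0.1, -0.2, -0.0]
finger_gap: 50.2
clock: 7.08
eef_pos: [448.1, -208.6, 138.1]
eef_rot: [-3.14, -0.001, 1.543]
wrist_force: [0.3, -0.3, -0.2]
finger_gap: 56.4
clock: 7.75
eef_pos: [448.7, -208.6, 138.2]
eef_rot: [-3.141, -0.001, 1.543]
wrist_force: [3.9, 0.8, -5.1]
finger_gap: 9.6
```

Run:
```python
from h import *
print(manip.hold_point_z)
a0=.03
f=lambda a:np.array([-155*np.cos(a)+70*np.sin(a),155*np.sin(a)+70*np.cos(a)])
for k in range(4):
    s=a0+k*.36
    print(k,[ (np.round((f(s+.36*(i+1)/8)-f(s))/1000,4)).tolist() for i in range(8)])
```

```text
18.8
0 [[0.0035, 0.0068], [0.0073, 0.0134], [0.0114, 0.0199], [0.0158, 0.0262], [0.0205, 0.0322], [0.0254, 0.0381], [0.0306, 0.0437], [0.0361, 0.0491]]
1 [[0.0057, 0.0051], [0.0116, 0.01], [0.0177, 0.0146], [0.024, 0.0189], [0.0305, 0.0229], [0.0372, 0.0267], [0.0441, 0.0301], [0.0511, 0.0332]]
2 [[0.0071, 0.0028], [0.0144, 0.0053], [0.0217, 0.0074], [0.0291, 0.0092], [0.0367, 0.0107], [0.0442, 0.0118], [0.0518, 0.0126], [0.0595, 0.0131]]
3 [[0.0077, 0.0001], [0.0153, -0.0001], [0.0229, -0.0007], [0.0305, -0.0016], [0.0381, -0.0029], [0.0456, -0.0045], [0.053, -0.0064], [0.0603, -0.0087]]
```

```bash
python3 -m crank '[{"offset":[0.0035,0,0.0068],"spin":0},{"offset":[0.0073,0,0.0134],"spin":0},{"offset":[0.0114,0,0.02],"spin":0},{"offset":[0.0158,0,0.026],"spin":0},{"offset":[0.0205,-0.001,0.032],"spin":0},{"offset":[0.0254,-0.001,0.038],"spin":0},{"offset":[0.0306,-0.001,0.0437],"spin":0},{"offset":[0.036,-0.001,0.049],"spin":0}]' 0 8
```

```text
clock: 8.42
eef_pos: [485.1, -209.4, 186.5]
eef_rot: [-3.141, -0.002, 1.543]
wrist_force: [5.6, -0.4, -12.5]
finger_gap: 9.6
```

Run:
```python
from h import *
f=lambda a:np.array([-155*np.cos(a)+70*np.sin(a),155*np.sin(a)+70*np.cos(a)])
for s in(.44,.8,1.15):
    print(s,[ (np.round((f(s+.35*(i+1)/8)-f(s))/1000,4)).tolist() for i in range(8)])
```

```text
0.44 [[0.0058, 0.0047], [0.0117, 0.0092], [0.0179, 0.0133], [0.0242, 0.0172], [0.0307, 0.0209], [0.0373, 0.0242], [0.0441, 0.0273], [0.051, 0.03]]
0.8 [[0.0071, 0.0024], [0.0142, 0.0044], [0.0214, 0.0062], [0.0287, 0.0076], [0.0361, 0.0087], [0.0435, 0.0095], [0.0509, 0.01], [0.0584, 0.0101]]
1.15 [[0.0074, -0.0002], [0.0149, -0.0007], [0.0223, -0.0015], [0.0296, -0.0027], [0.0369, -0.0042], [0.0441, -0.006], [0.0512, -0.0081], [0.0583, -0.0105]]
```

```bash
python3 -m crank '[{"offset":[0.008,0,0.003],"spin":0},{"offset":[0.014,0,0.0075],"spin":0},{"offset":[0.0205,0,0.0115],"spin":0},{"offset":[0.027,-0.001,0.0153],"spin":0},{"offset":[0.0332,-0.001,0.019],"spin":0},{"offset":[0.04,-0.001,0.0223],"spin":0},{"offset":[0.0466,-0.001,0.0253],"spin":0},{"offset":[0.0535,-0.0015,0.028],"spin":0}]' 0 8
```

```text
clock: 9.08
eef_pos: [538.3, -211.1, 215.1]
eef_rot: [-3.14, -0.002, 1.543]
wrist_force: [-6.1, 0.8, 4.0]
finger_gap: 9.6
```

```bash
python3 -m crank '[{"offset":[0.007,0,0.003],"spin":0},{"offset":[0.014,0,0.0053],"spin":0},{"offset":[0.0212,0,0.0072],"spin":0},{"offset":[0.0285,-0.001,0.0086],"spin":0},{"offset":[0.036,-0.001,0.0097],"spin":0},{"offset":[0.0433,-0.001,0.0105],"spin":0},{"offset":[0.0507,-0.0015,0.011],"spin":0},{"offset":[0.058,-0.0015,0.011],"spin":0}]' 0 8
```

```text
clock: 9.75
eef_pos: [597.1, -212.7, 226.6]
eef_rot: [-3.14, -0.001, 1.543]
wrist_force: [-3.8, -3.5, 3.3]
finger_gap: 9.8
```

```bash
python3 -m crank '[{"offset":[0.005,0,0.0005],"spin":0},{"offset":[0.01,0,0],"spin":0},{"offset":[0.015,0,-0.0003],"spin":0},{"offset":[0.02,0,-0.001],"spin":0},{"offset":[0.025,-0.001,-0.0018],"spin":0},{"offset":[0.029,-0.001,-0.0022],"spin":0},{"offset":[0.033,-0.001,-0.003],"spin":0},{"offset":[0.036,-0.001,-0.004],"spin":0}]' 0 8
```

```text
clock: 10.42
eef_pos: [633.7, -213.6, 222.7]
eef_rot: [-3.141, -0.001, 1.543]
wrist_force: [-1.8, -0.5, 4.1]
finger_gap: 9.3
```

```bash
python3 -m crank '[{"offset":[0.0015,0,-0.0003],"spin":0},{"offset":[0.003,0,-0.0006],"spin":0},{"offset":[0.0045,0,-0.001],"spin":0},{"offset":[0.006,0,-0.0014],"spin":0},{"offset":[0.0065,0,-0.0015],"spin":0},{"offset":[0.007,0,-0.0016],"spin":0},{"offset":[0.007,0,-0.0016],"spin":0},{"offset":[0.007,0,-0.0016],"spin":0}]' 0 8
```

```text
clock: 11.08
eef_pos: [639.4, -213.7, 221.5]
eef_rot: [-3.138, -0.001, 1.543]
wrist_force: [-15.1, -0.6, 6.1]
finger_gap: 9.6
```

```bash
python3 -m crank '[{"offset":[0,0,0],"spin":0},{"offset":[0,0,0],"spin":0},{"offset":[0,0,0],"spin":0},{"offset":[0,0,0],"spin":0},{"offset":[0,0,0.01],"spin":0},{"offset":[0,0,0.025],"spin":0},{"offset":[0,0,0.045],"spin":0},{"offset":[0,0,0.07],"spin":0}]' 0.32 5
python3 -m crank '[{"offset":[0,0,0.035],"spin":0},{"offset":[-0.01,0,0.06],"spin":0},{"offset":[-0.04,0,0.075],"spin":-5},{"offset":[-0.08,0,0.075],"spin":-12},{"offset":[-0.12,0,0.075],"spin":-19},{"offset":[-0.16,0,0.075],"spin":-26},{"offset":[-0.2,0,0.075],"spin":-33},{"offset":[-0.24,0,0.075],"spin":-40}]' 1 5
python3 - <<'E'
from h import *
for n in("scene","top"):
    p=shot(n);save(p,f"pics/o_{n}.png",(150,60,450,285) if n=="scene" else (230,130,450,295),2.6 if n=="scene" else 3.5)
    for k in("heat_sink","small_sink","slug","chip"):
        for r in manip.search_frame(p,k)[:2]: print(n,k,np.round(r["location"]),round(r["conf"],2))
E
```

```text
clock: 11.75
eef_pos: [639.2, -213.5, 292.0]
eef_rot: [-3.136, -0.002, 1.543]
wrist_force: [0.1, 0.4, -0.1]
finger_gap: 30.4
clock: 12.42
eef_pos: [397.3, -213.0, 367.6]
eef_rot: [-3.138, -0.002, 0.839]
wrist_force: [0.1, -0.8, 1.7]
finger_gap: 80.2
scene heat_sink [ 484. -200.   76.] 0.61
scene small_sink [ 488. -100.   44.] 0.65
scene slug [ 490. -103.   44.] 0.62
scene slug [ 600. -166.  224.] 0.5
scene chip [ 486. -195.   74.] 0.51
top heat_sink [ 486. -210.   71.] 0.63
top chip [ 484. -208.   69.] 0.5
top chip [ 554. -487.   22.] 0.48
```

View pics/o_scene.png

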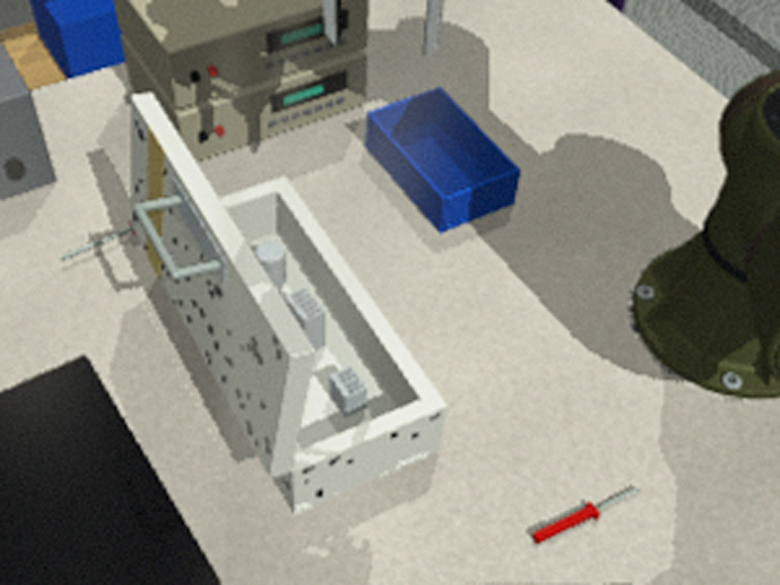

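```bash
cat > lens.py <<'E'
from h import *
from scipy.optimize import minimize
import itertools
ps=[shot("scene"),shot("top")]
def best(p,k):
    r=manip.masks_of(p,k); return r[0]["mask"].astype(np.uint8) if r else None
M=[best(p,"cam_stand") for p in ps]
print([(m.sum(),cv2.boundingRect(m)) for m in M])
th=np.linspace(0,2*np.pi,24)
def bodies(q):
    x,y,w,D,L,hf=q; ct,st=np.cos(np.radians(20)),np.sin(np.radians(20))
    Rz=np.array([[np.cos(w),-np.sin(w),0],[np.sin(w),np.cos(w),0],[0,0,1]])
    R=Rz@np.array([[ct,0,-st],[0,1,0],[st,0,ct]])
    o=np.array([x,y,235.])
    head=np.array(list(itertools.product((L,L+85),(-30,30),(-28,28))))@R.T+o
    bar=np.array([[u,20*np.cos(t),20*np.sin(t)] for u in(0,L+2) for t in th])@R.T+o
    f=o*[1,1,0]+Rz@np.array([D,0,0])
    foot=np.array([[55*np.cos(t),55*np.sin(t),z] for z in(0,hf) for t in th])+f
    post=np.array([[8*np.cos(t),8*np.sin(t),z] for z in(0,240) for t in th])+f
    return [head,bar,foot,post]
def render(p,q):
    m=np.zeros((420,560),np.uint8)
    for P in bodies(q): cv2.fillConvexPoly(m,np.round(cv2.convexHull(proj(p,P).astype(np.float32))*16).astype(np.int32),1,shift=4)
    return m
def cost(q): return sum(1-(render(p,q)&m).sum()/(render(p,q)|m).sum() for p,m in zip(ps,M))
if __name__=="__main__":
    for w0 in(1.2,1.45,1.7):
        x0=np.array([610,400,w0,45,12,14.])
        S=np.vstack([x0]+[x0+d for d in np.diag([20,20,.15,15,5,4])])
        r=minimize(cost,x0,method="Nelder-Mead",options=dict(initial_simplex=S,maxiter=900,maxfev=900)); print(r.x.round(3),round(r.fun,4))
    for p in ps:
        for z in manip.search_frame(p,"lens")[:1]: print(z["location"].round(0) if hasattr(z["location"],"round") else z)
    # sink
    t=ps[1];m=best(t,"heat_sink");s=best(ps[0],"heat_sink");print(m.sum(),cv2.boundingRect(m),s.sum(),cv2.boundingRect(s))
    def sk(q,p):
        c,n=np.cos(q[2]),np.sin(q[2]);g=np.zeros((420,560),np.uint8)
        P=np.array([[q[0]+c*a-n*b,q[1]+n*a+c*b,z] for a in(-14,14) for b in(-22,22) for z in(15,79)])
        cv2.fillConvexPoly(g,np.round(cv2.convexHull(proj(p,P).astype(np.float32))*16).astype(np.int32),1,shift=4);return g
    def c2(q): return sum(1-(sk(q,p)&k).sum()/(sk(q,p)|k).sum() for p,k in((t,m),))
    for w0 in(-.1,0,.07):
        x0=np.array([484,-208,w0]);r=minimize(c2,x0,method="Nelder-Mead",options=dict(initial_simplex=np.vstack([x0,x0+[6,0,0],x0+[0,6,0],x0+[0,0,.1]])));print("sink",r.x.round(3),round(r.fun,3))
    cv2.imwrite("pics/m.png",np.hstack([m[190:290,280:400],s[100:200,230:330]])*255)
E
python3 lens.py
```

```text
[(np.uint64(3380), (332, 362, 86, 58)), (np.uint64(2073), (74, 176, 70, 52))]
[601.714 390.094   1.44   43.154  12.083  15.506] 0.1095
[607.222 389.603   1.533  44.494  13.107  14.756] 0.1047
[614.204 388.787   1.699  45.767  13.579  15.859] 0.1764
{'location': [608.7, 436.8, 279.4], 'conf': 0.83}
{'location': [601.2, 430.6, 282.6], 'conf': 0.83}
205 (332, 243, 18, 12) 207 (260, 171, 15, 23)
sink [ 4.86672e+02 -2.14947e+02  7.50000e-02] 0.128
sink [ 4.85056e+02 -2.13167e+02  6.90000e-02] 0.12
sink [ 4.86251e+02 -2.13256e+02  7.60000e-02] 0.124
```

```bash
python3 -m crank '[{"offset":[0,0,0],"spin":-7},{"offset":[0,0,0],"spin":-14},{"offset":[0,0,0],"spin":-21},{"offset":[0,0,0],"spin":-28},{"offset":[0.02,0,-0.02],"spin":-35},{"offset":[0.04,0,-0.05],"spin":-42},{"offset":[0.065,0,-0.08],"spin":-48},{"offset":[0.088,0,-0.11],"spin":-48}]' 1 5
python3 -m crank '[{"offset":[0,0,-0.03],"spin":0},{"offset":[0,0,-0.06],"spin":0},{"offset":[0,0,-0.09],"spin":0},{"offset":[0,0,-0.11],"spin":0},{"offset":[0,0,-0.13],"spin":0},{"offset":[0,0,-0.14],"spin":0},{"offset":[0,0,-0.14],"spin":0},{"offset":[0,0,-0.14],"spin":0}]'
python3 - <<'E'
from h import *
t=shot("top");p=shot("scene")
print([f(t) if 0 else None for f in ()])
s=manip.read_state();T=s["eef_pos"];print(T,s["eef_rot"])
print("tcp px scene",proj(p,T),"top",proj(t,T))
a=cv2.resize(p["pixels"][110:210,210:350],(800,571),interpolation=cv2.INTER_CUBIC)
cv2.imwrite("pics/g.png",a[:,:,::-1])
E
```

```text
clock: 13.98
eef_pos: [488.2, -213.5, 255.8]
eef_rot: [-3.137, -0.003, -0.0]
wrist_force: [0.3, -0.5, 0.0]
finger_gap: 94.2
clock: 14.65
eef_pos: [488.4, -213.6, 116.4]
eef_rot: [-3.137, -0.003, -0.0]
wrist_force: [0.3, -0.3, 0.2]
finger_gap: 93.8
[]
[ 488.79786822 -213.78883187  117.23860857] [-3.13773919e+00 -4.71566636e-03 -2.36984610e-04]
tcp px scene [[266.30713525 168.84333364]] top [[343.79775311 245.02517186]]
```

View pics/g.png

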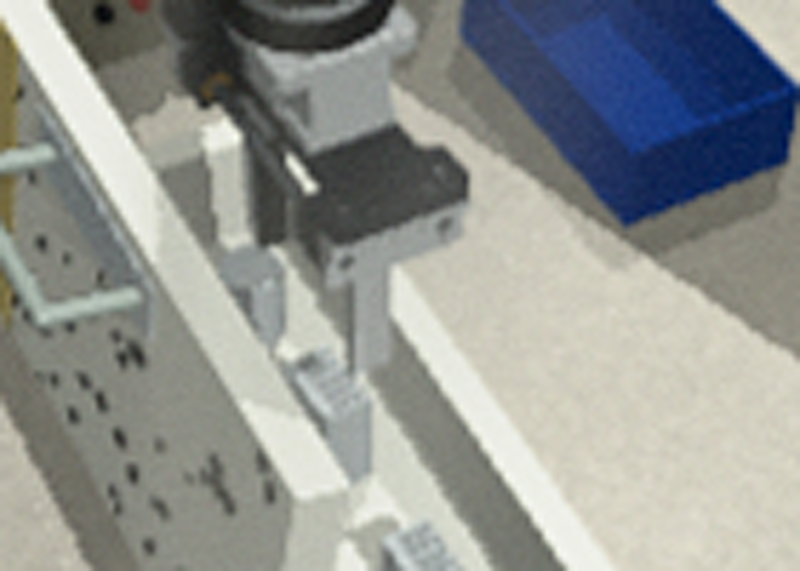

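```bash
python3 -m crank '[{"offset":[-0.003,0,-0.02],"spin":0},{"offset":[-0.003,0,-0.04],"spin":0},{"offset":[-0.003,0,-0.055],"spin":0},{"offset":[-0.003,0,-0.065],"spin":0},{"offset":[-0.003,0,-0.072],"spin":0},{"offset":[-0.003,0,-0.077],"spin":0},{"offset":[-0.003,0,-0.077],"spin":0},{"offset":[-0.003,0,-0.077],"spin":0}]'
python3 -m crank '[{"offset":[0,0,0],"spin":0},{"offset":[0,0,0],"spin":0},{"offset":[0,0,0],"spin":0},{"offset":[0,0,0],"spin":0},{"offset":[0,0,0],"spin":0},{"offset":[0,0,0],"spin":0},{"offset":[0,0,0],"spin":0},{"offset":[0,0,0],"spin":0}]' 0 20
```

```text
clock: 15.42
eef_pos: [486.2, -213.9, 40.8]
eef_rot: [-3.138, -0.005, -0.0]
wrist_force: [0.1, 0.0, -0.7]
finger_gap: 93.8
clock: 16.08
eef_pos: [486.1, -213.9, 40.8]
eef_rot: [-3.138, -0.005, -0.0]
wrist_force: [0.0, -0.8, -0.5]
finger_gap: 44.7
```

```bash
python3 -m crank '[{"offset":[0,0,0.008],"spin":0},{"offset":[0,0,0.018],"spin":0},{"offset":[0,0,0.03],"spin":0},{"offset":[0,0,0.042],"spin":0},{"offset":[0,0,0.052],"spin":0},{"offset":[-0.008,0,0.059],"spin":-1.6},{"offset":[-0.016,0,0.062],"spin":-1.6},{"offset":[-0.022,0,0.062],"spin":-1.6}]' 0 20
python3 -m crank '[{"offset":[-0.001,0,0],"spin":0},{"offset":[-0.002,0,0],"spin":0},{"offset":[-0.003,0,0],"spin":0},{"offset":[-0.004,0,0],"spin":0},{"offset":[-0.005,0,0],"spin":0},{"offset":[-0.006,0,0],"spin":0},{"offset":[-0.007,0,0],"spin":0},{"offset":[-0.008,0,0],"spin":0}]' 0 12
```

```text
clock: 16.75
eef_pos: [463.2, -214.0, 103.5]
eef_rot: [-3.138, -0.006, -0.029]
wrist_force: [0.2, 0.8, -1.0]
finger_gap: 44.5
clock: 17.42
eef_pos: [455.2, -214.0, 103.4]
eef_rot: [-3.138, -0.006, -0.029]
wrist_force: [-0.6, 0.2, -0.8]
finger_gap: 44.6
```

```bash
for i in 1; do python3 -m crank '[{"offset":[-0.0005,0,0],"spin":0},{"offset":[-0.001,0,0],"spin":0},{"offset":[-0.0015,0,0],"spin":0},{"offset":[-0.002,0,0],"spin":0},{"offset":[-0.002,0,0],"spin":0},{"offset":[-0.002,0,0],"spin":0},{"offset":[-0.002,0,0],"spin":0},{"offset":[-0.002,0,0],"spin":0}]'; done; python3 -c "
from h import *
for i in range(3): p=shot('top');s=manip.read_state();print(s['wrist_force'].round(1),s['moment'].round(2))"
python3 -m crank '[{"offset":[-0.0005,0,0],"spin":0},{"offset":[-0.001,0,0],"spin":0},{"offset":[-0.0015,0,0],"spin":0},{"offset":[-0.002,0,0],"spin":0},{"offset":[-0.002,0,0],"spin":0},{"offset":[-0.002,0,0],"spin":0},{"offset":[-0.002,0,0],"spin":0},{"offset":[-0.002,0,0],"spin":0}]'; python3 -c "
from h import *
for i in range(3): p=shot('top');s=manip.read_state();print(s['wrist_force'].round(1),s['moment'].round(2))"
python3 -m crank '[{"offset":[-0.0005,0,0],"spin":0},{"offset":[-0.001,0,0],"spin":0},{"offset":[-0.0015,0,0],"spin":0},{"offset":[-0.002,0,0],"spin":0},{"offset":[-0.002,0,0],"spin":0},{"offset":[-0.002,0,0],"spin":0},{"offset":[-0.002,0,0],"spin":0},{"offset":[-0.002,0,0],"spin":0}]'; python3 -c "
from h import *
for i in range(3): p=shot('top');s=manip.read_state();print(s['wrist_force'].round(1),s['moment'].round(2))"
```

```text
clock: 18.08
eef_pos: [453.2, -214.0, 103.4]
eef_rot: [-3.138, -0.006, -0.028]
wrist_force: [0.1, -0.4, -0.3]
finger_gap: 44.6
[ 0.6 -0.1 -1.5] [-0.04  0.19  0.04]
[ 0.2 -0.5 -0.4] [ 0.01  0.18 -0.07]
[ 0.4 -0.1  0.1] [ 0.01  0.21 -0.01]
clock: 18.9
eef_pos: [451.3, -214.0, 103.4]
eef_rot: [-3.138, -0.006, -0.028]
wrist_force: [1.2, -0.7, 0.4]
finger_gap: 44.3
[ 0.4 -0.1  0.3] [-0.03 -0.21 -0.06]
[ 2.3  0.2 -0.6] [-0.05 -0.22 -0.02]
[ 1.1 -0.7 -0.2] [-0.05 -0.12 -0.06]
clock: 19.72
eef_pos: [449.2, -214.0, 103.4]
eef_rot: [-3.138, -0.006, -0.029]
wrist_force: [1.1, -1.2, 0.1]
finger_gap: 43.9
[ 1.8 -0.5 -0. ] [-0.12 -0.04  0.  ]
[ 0.4 -0.4 -0.8] [-0.12 -0.04 -0.01]
[ 1.2 -0.4 -0.1] [-0.13 -0.08 -0.03]
```

```bash
python3 -m crank '[{"offset":[-0.0015,0,0],"spin":0},{"offset":[-0.003,0,0],"spin":0},{"offset":[-0.0045,0,0],"spin":0},{"offset":[-0.006,0,0],"spin":0},{"offset":[-0.0075,0,0],"spin":0},{"offset":[-0.009,0,0],"spin":0},{"offset":[-0.01,0,0],"spin":0},{"offset":[-0.01,0,0],"spin":0}]'; python3 -c "
from h import *
for i in range(3): p=shot('scene');s=manip.read_state();print(s['wrist_force'].round(1),s['moment'].round(2))
a=cv2.resize(p['pixels'][110:200,210:330],(800,600),interpolation=cv2.INTER_CUBIC)
cv2.imwrite('pics/g2.png',a[:,:,::-1])
print(s['eef_pos'],proj(p,s['eef_pos']))"
```

```text
clock: 20.53
eef_pos: [439.0, -213.9, 103.4]
eef_rot: [-3.138, -0.006, -0.029]
wrist_force: [1.9, 0.9, 0.3]
finger_gap: 44.0
[ 1.9 -0.2  0.5] [ 0.05 -0.27 -0.03]
[ 2.8 -0.5 -0.1] [-0.08 -0.24 -0.04]
[ 1.4 -1.6  0.9] [-0.02 -0.21  0.05]
[ 439.10710059 -213.93485805  103.27858523] [[281.33036815 166.07348444]]
```

View pics/g2.png

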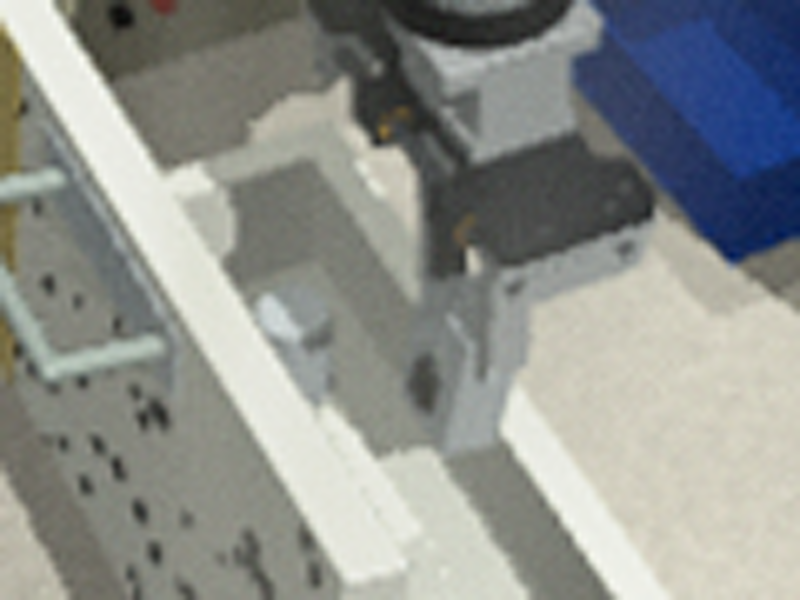

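```bash
python3 -m crank '[{"offset":[0.004,0,0],"spin":0},{"offset":[0.006,0,0.01],"spin":0},{"offset":[0.006,0,0.03],"spin":0},{"offset":[0.006,0,0.06],"spin":0},{"offset":[0.006,0,0.09],"spin":0},{"offset":[0.006,0,0.12],"spin":0},{"offset":[0.006,0,0.15],"spin":0},{"offset":[0.006,0,0.18],"spin":0}]' 0 25
python3 -m crank '[{"offset":[0,0.01,0.02],"spin":5},{"offset":[0.01,0.03,0.045],"spin":11},{"offset":[0.02,0.06,0.07],"spin":17},{"offset":[0.03,0.09,0.09],"spin":23},{"offset":[0.04,0.125,0.11],"spin":29},{"offset":[0.05,0.16,0.12],"spin":35},{"offset":[0.06,0.195,0.125],"spin":41},{"offset":[0.07,0.23,0.13],"spin":47}]'
python3 -m crank '[{"offset":[0.01,0.035,0],"spin":6},{"offset":[0.02,0.07,0],"spin":12},{"offset":[0.03,0.105,0],"spin":18},{"offset":[0.04,0.14,0],"spin":24},{"offset":[0.05,0.17,0],"spin":30},{"offset":[0.06,0.195,0],"spin":36},{"offset":[0.07,0.21,0],"spin":40},{"offset":[0.08,0.22,0],"spin":40}]'
cat > sk.py <<'E'
from h import *
import itertools
from scipy.optimize import minimize
from scipy.spatial.transform import Rotation as Ro
def sink(q,yaw):
    # q: origin x,y,z, tilt(deg, top away from chip side)
    R=(Ro.from_euler("z",yaw)*Ro.from_euler("y",-np.radians(q[3]))).as_matrix()
    B=np.array(list(itertools.product((-14,14),(-22,22),(0,64))),float)
    C=np.array(list(itertools.product((14,18.5),(-8,8),(15,33))),float)
    return [B@R.T+q[:3],C@R.T+q[:3]],R
def ren(p,q,yaw):
    g=np.zeros((420,560),np.uint8)
    for P in sink(q,yaw)[0]: cv2.fillConvexPoly(g,np.round(cv2.convexHull(proj(p,P).astype(np.float32))*16).astype(np.int32),1,shift=4)
    return g
E
python3 - <<'E'
from sk import *
p=shot("scene");t=shot("top")
s=manip.read_state();print(s["eef_pos"].round(1),s["eef_rot"].round(3),s["finger_gap"],proj(p,s["eef_pos"]),proj(t,s["eef_pos"]))
for x in(p,t):
    for k in("heat_sink","chip"):
        for r in manip.masks_of(x,k)[:2]: print(k,round(r["conf"],2),r["mask"].sum(),cv2.boundingRect(r["mask"].astype(np.uint8)))
        for r in manip.search_frame(x,k)[:1]: print(r)
u,v=np.round(proj(p,s["eef_pos"])[0]).astype(int)
u0,v0=max(u-70,0),max(v-60,0)
print(u0,v0); save(p,"pics/tilt.png",(u0,v0,u0+140,v0+105),5.7)
E
```

```text
clock: 21.35
eef_pos: [444.8, -213.7, 285.4]
eef_rot: [-3.138, -0.005, -0.028]
wrist_force: [-0.4, -0.2, -1.4]
finger_gap: 44.0
clock: 22.02
eef_pos: [514.6, 18.2, 416.8]
eef_rot: [-3.139, -0.006, 0.797]
wrist_force: [0.3, -0.7, -0.9]
finger_gap: 43.7
clock: 22.68
eef_pos: [594.4, 240.3, 416.8]
eef_rot: [-3.138, -0.005, 1.502]
wrist_force: [0.2, -1.1, -0.9]
finger_gap: 43.8
[595.  239.5 415.6] [-3.137 -0.005  1.496] 43.53762858963813 [[335.12335041 251.247349  ]] [[159.20625548 180.9313113 ]]
heat_sink 0.62 1112 (320, 227, 34, 48)
{'location': [598.8, 259.1, 440.9], 'conf': 0.62}
chip 0.96 1163 (320, 227, 35, 48)
{'location': [595.4, 257.0, 437.8], 'conf': 0.68}
heat_sink 0.53 10665 (272, 179, 159, 97)
{'location': [552.4, -485.2, 24.0], 'conf': 0.62}
265 191
```

View pics/tilt.png

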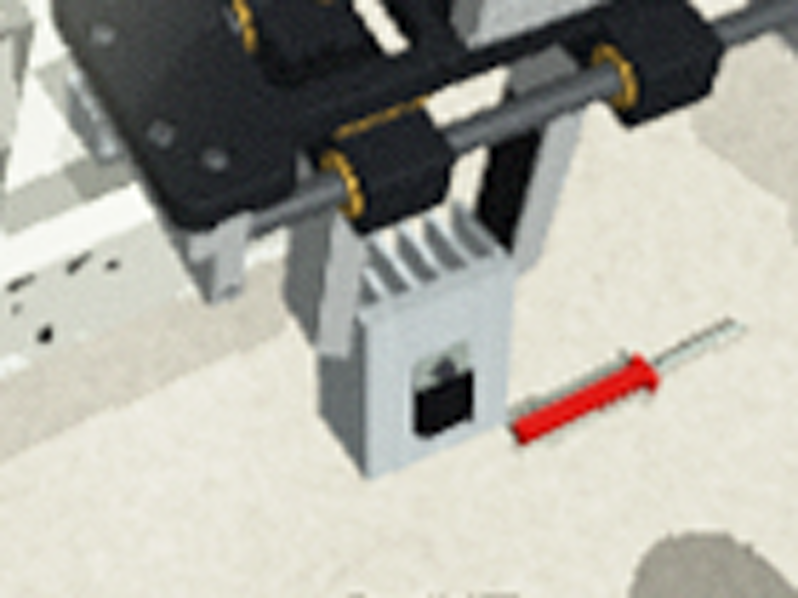

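```bash
cat > corners.py <<'E'
from sk import *
from scipy.optimize import least_squares
def fitc(p,obs,s,roll=0,fixyaw=None):
    B=np.array([k for k in obs],float);U=np.array([obs[k] for k in obs],float)
    T=s["eef_pos"]
    def R(q): return (Ro.from_euler("z",q[4])*Ro.from_euler("y",-np.radians(q[3]))*Ro.from_euler("x",q[5] if len(q)>5 else 0)).as_matrix()
    def f(q): return np.r_[(proj(p,B@R(q).T+q[:3])-U).ravel(), (q[4]-yaw)/.02*.3, q[5]/.02*.3]
    yaw=s["eef_rot"][2] if fixyaw is None else fixyaw
    x0=np.r_[T-[0,0,30],15,yaw,0]
    r=least_squares(f,x0,x_scale=[1,1,1,1,.02,.02]); 
    print("origin",r.x[:3].round(1),"tilt",r.x[3].round(2),"yaw",r.x[4].round(3),"roll",r.x[5].round(3),"rms",np.sqrt((r.fun**2).mean()).round(2))
    C=R(r.x)@[18.5,0,24]+r.x[:3]; print("chip",C.round(1),"chip-TCP",(C-T).round(1))
    J=np.linalg.inv(r.jac.T@r.jac);print("sd per 0.4px",(np.sqrt(np.diag(J))*.4).round(2))
    return r.x
E
python3 - <<'E'
from corners import *
p=shot("scene");s=manip.read_state()
g=lambda a,b:(265+a/5.7-.4,191+b/5.7-.4)
o={(14,-22,64):g(365,310),(14,22,64):g(515,262),(14,-22,0):g(370,479),(14,22,0):g(506,421),(-14,-22,0):g(320,413),(18.5,-8,15):g(418,438),(18.5,8,15):g(473,420)}
fitc(p,o,s)
print(s["eef_pos"].round(1),s["eef_rot"].round(3))
E
```

```text
origin [592.4 247.7 384.7] tilt 15.27 yaw 1.472 roll -0.016 rms 0.4
chip [593.1 259.2 412.7] chip-TCP [-1.3 21.4 -4.5]
sd per 0.4px [2.17 2.01 5.3  0.67 0.01 0.01]
[594.4 237.8 417.2] [-3.139 -0.006  1.495]
```

```bash
python3 -m crank '[{"offset":[-0.01,-0.035,0],"spin":-6},{"offset":[-0.02,-0.07,0],"spin":-12},{"offset":[-0.03,-0.105,0],"spin":-18},{"offset":[-0.04,-0.14,0],"spin":-24},{"offset":[-0.05,-0.175,0],"spin":-30},{"offset":[-0.06,-0.21,0],"spin":-36},{"offset":[-0.07,-0.245,0],"spin":-42},{"offset":[-0.08,-0.28,0],"spin":-48}]' 0 25
python3 -m crank '[{"offset":[-0.01,-0.035,-0.01],"spin":-6},{"offset":[-0.02,-0.07,-0.03],"spin":-12},{"offset":[-0.032,-0.1,-0.05],"spin":-18},{"offset":[-0.045,-0.13,-0.07],"spin":-24},{"offset":[-0.055,-0.15,-0.095],"spin":-30},{"offset":[-0.063,-0.165,-0.12],"spin":-36},{"offset":[-0.067,-0.172,-0.14],"spin":-39.5},{"offset":[-0.067,-0.172,-0.16],"spin":-39.5}]'
```

```text
clock: 23.9
eef_pos: [513.3, -43.8, 417.6]
eef_rot: [-3.14, -0.006, 0.652]
wrist_force: [0.5, -0.4, -1.5]
finger_gap: 43.6
clock: 24.57
eef_pos: [445.1, -217.2, 256.7]
eef_rot: [-3.14, -0.006, -0.044]
wrist_force: [0.2, -0.4, -0.5]
finger_gap: 44.0
```

```bash
python3 -m crank '[{"offset":[0.003,0.003,-0.03],"spin":0.9},{"offset":[0.003,0.003,-0.06],"spin":0.9},{"offset":[0.003,0.003,-0.09],"spin":0.9},{"offset":[0.003,0.003,-0.115],"spin":0.9},{"offset":[0.003,0.003,-0.135],"spin":0.9},{"offset":[0.003,0.003,-0.147],"spin":0.9},{"offset":[0.003,0.003,-0.1533],"spin":0.9},{"offset":[0.003,0.003,-0.1533],"spin":0.9}]'
python3 -m crank '[{"offset":[-0.003,0,0],"spin":0},{"offset":[-0.006,0,0],"spin":0},{"offset":[-0.008,0,0],"spin":0},{"offset":[-0.009,0,0],"spin":0},{"offset":[-0.010,0,0],"spin":0},{"offset":[-0.011,0,0],"spin":0},{"offset":[-0.012,0,0],"spin":0},{"offset":[-0.013,0,0],"spin":0}]' 0 12
```

```text
clock: 25.23
eef_pos: [447.6, -214.0, 102.5]
eef_rot: [-3.139, -0.005, -0.029]
wrist_force: [1.3, 0.2, -1.7]
finger_gap: 44.0
clock: 25.9
eef_pos: [434.7, -214.1, 102.8]
eef_rot: [-3.14, -0.005, -0.029]
wrist_force: [2.2, -0.5, 1.1]
finger_gap: 43.9
```

```bash
python3 -m crank '[{"offset":[0.004,0,0],"spin":0},{"offset":[0.01,0,0.01],"spin":0},{"offset":[0.01,0,0.03],"spin":0},{"offset":[0.01,0,0.06],"spin":0},{"offset":[0.01,0,0.09],"spin":0},{"offset":[0.01,0,0.12],"spin":0},{"offset":[0.01,0,0.15],"spin":0},{"offset":[0.01,0,0.18],"spin":0}]' 0 25
python3 -m crank '[{"offset":[0,0.01,0.02],"spin":5},{"offset":[0.01,0.03,0.045],"spin":11},{"offset":[0.02,0.06,0.07],"spin":17},{"offset":[0.03,0.09,0.09],"spin":23},{"offset":[0.04,0.125,0.11],"spin":29},{"offset":[0.05,0.16,0.12],"spin":35},{"offset":[0.06,0.195,0.125],"spin":41},{"offset":[0.07,0.23,0.13],"spin":47}]'
python3 -m crank '[{"offset":[0.01,0.035,0],"spin":6},{"offset":[0.02,0.07,0],"spin":12},{"offset":[0.03,0.105,0],"spin":18},{"offset":[0.04,0.14,0],"spin":24},{"offset":[0.05,0.17,0],"spin":30},{"offset":[0.06,0.195,0],"spin":36},{"offset":[0.07,0.21,0],"spin":40},{"offset":[0.08,0.22,0],"spin":40}]'
python3 - <<'E'
from sk import *
p=shot("scene");s=manip.read_state();print(s["eef_pos"],s["eef_rot"])
np.savez("p2.npz",**{k:np.array(p[k]) for k in("pixels","fx","fy","cx","cy","extrinsics")},pos=s["eef_pos"],rot=s["eef_rot"])
save(p,"pics/tilt2.png",(305,200,380,290),7)
print(cv2.imread("pics/tilt2.png").shape)
E
```

```text
clock: 26.57
eef_pos: [444.4, -213.8, 284.0]
eef_rot: [-3.139, -0.004, -0.029]
wrist_force: [-0.2, 0.6, -0.9]
finger_gap: 43.7
clock: 27.23
eef_pos: [514.5, 17.9, 414.3]
eef_rot: [-3.139, -0.004, 0.796]
wrist_force: [0.7, -0.6, -0.8]
finger_gap: 43.8
clock: 27.9
eef_pos: [594.6, 240.1, 413.3]
eef_rot: [-3.137, -0.003, 1.501]
wrist_force: [-0.2, -0.4, -1.2]
finger_gap: 43.9
[595.64414782 240.62691201 412.12685875] [-3.13604407e+00 -2.42888312e-03  1.49744223e+00]
(630, 525, 3)
```

View pics/tilt2.png

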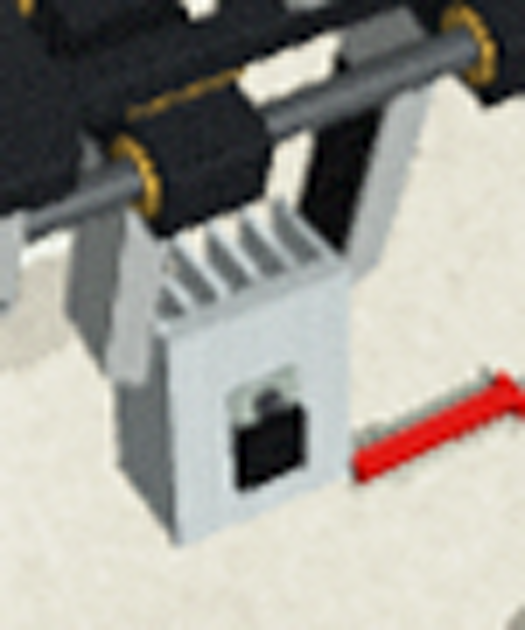

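Run:
```python
from corners import *
d=np.load("p2.npz");p={k:d[k] for k in("fx","fy","cx","cy","extrinsics")}
for k in("fx","fy","cx","cy"):p[k]=float(p[k])
s=dict(eef_pos=d["pos"],eef_rot=d["rot"])
g=lambda a,b:(305+a/7-.43,200+b/7-.43)
o={(14,-22,64):g(168,335),(14,22,64):g(350,268),(14,-22,0):g(178,545),(14,22,0):g(351,475),(-14,-22,0):g(117,465),(18.5,-8,15):g(240,492),(18.5,8,15):g(305,468),(18.5,-8,33):g(234,430),(18.5,8,33):g(303,403)}
x=fitc(p,o,s)
o1={k:o[k] for k in list(o)[:5]};fitc(p,o1,s)
```

```text
origin [595.3 253.5 387.6] tilt 17.37 yaw 1.475 roll -0.004 rms 0.29
chip [596.2 264.  416.1] chip-TCP [ 0.6 23.3  3.9]
sd per 0.4px [2.06 1.86 5.05 0.65 0.01 0.01]
origin [594.8 253.2 387. ] tilt 17.12 yaw 1.482 roll -0.006 rms 0.19
chip [595.6 263.7 415.4] chip-TCP [-0.  23.1  3.2]
sd per 0.4px [2.25 2.1  5.52 0.68 0.01 0.01]
```

Run:
```python
from corners import *
d=np.load("p2.npz");p={k:d[k] for k in("fx","fy","cx","cy","extrinsics")}
for k in("fx","fy","cx","cy"):p[k]=float(p[k])
g1=lambda a,b:(265+a/5.7-.4,191+b/5.7-.4)
o1={(14,-22,64):g1(365,310),(14,22,64):g1(515,262),(14,-22,0):g1(370,479),(14,22,0):g1(506,421),(-14,-22,0):g1(320,413),(18.5,-8,15):g1(418,438),(18.5,8,15):g1(473,420)}
g=lambda a,b:(305+a/7-.43,200+b/7-.43)
o2={(14,-22,64):g(168,335),(14,22,64):g(350,268),(14,-22,0):g(178,545),(14,22,0):g(351,475),(-14,-22,0):g(117,465),(18.5,-8,15):g(240,492),(18.5,8,15):g(305,468),(18.5,-8,33):g(234,430),(18.5,8,33):g(303,403)}
for o,T,yaw,ze in((o1,[594.6,239,416.6],1.498,4),(o2,[595.,240.3,412.9],1.499,5.6)):
  B=np.array(list(o),float);U=np.array(list(o.values()))
  for off in(0,5,10):
    R=lambda q:(Ro.from_euler("z",q[4])*Ro.from_euler("y",-np.radians(q[3]))).as_matrix()
    def f(q):
        c=R(q)@[18.5,0,24]+q[:3]
        return np.r_[(proj(p,B@R(q).T+q[:3])-U).ravel(),(c[2]-T[2]-ze-off)*.5,(q[4]-yaw)*50]
    r=least_squares(f,np.r_[T,15,yaw]);print(off,r.x.round(2),(R(r.x)@[18.5,0,24]+r.x[:3]-T).round(1),np.sqrt((r.fun**2).mean()).round(2))
```

```text
0 [595.36 250.42 392.66  14.37   1.49] [ 1.8 23.3  3.9] 0.5
5 [597.43 252.28 397.57  14.13   1.49] [ 3.8 25.3  8.8] 0.53
10 [599.5  254.13 402.47  13.88   1.49] [ 5.9 27.3 13.6] 0.57
0 [596.27 254.24 390.14  16.95   1.49] [ 2.1 24.6  5.6] 0.35
5 [598.33 256.05 395.04  16.7    1.49] [ 4.2 26.5 10.4] 0.36
10 [600.39 257.85 399.93  16.45   1.49] [ 6.3 28.5 15.3] 0.4
```

```bash
cat > edge.py <<'E'
from sk import *
# visible edges; body pts
E_=[((14,-22,64),(14,22,64)),((14,22,64),(14,22,0)),((14,22,0),(14,-22,0)),((14,-22,0),(14,-22,64)),((14,-22,0),(-14,-22,0)),
    ((18.5,-8,15),(18.5,8,15)),((18.5,8,15),(18.5,8,33)),((18.5,-8,15),(18.5,-8,33)),((-14,-22,0),(-14,-22,18))]
def Rm(q): return (Ro.from_euler("z",q[4])*Ro.from_euler("y",-np.radians(q[3]))*Ro.from_euler("x",q[5])).as_matrix()
def field(p,sig=1.0):
    g=cv2.cvtColor(np.asarray(p["pixels"]),cv2.COLOR_RGB2GRAY).astype(np.float32)
    g=cv2.GaussianBlur(g,(0,0),sig); return cv2.Sobel(g,cv2.CV_32F,1,0,scale=.125),cv2.Sobel(g,cv2.CV_32F,0,1,scale=.125)
tt=np.linspace(.06,.94,40)[:,None]
def score(F,p,q,edges=E_):
    R=Rm(q);s=0
    for a,b in edges:
        P=(np.array(a)*(1-tt)+np.array(b)*tt)@R.T+q[:3]; u=proj(p,P).astype(np.float32)
        d=u[-1]-u[0];n=np.array([-d[1],d[0]])/np.linalg.norm(d)
        gx,gy=[cv2.remap(f,u[:,0].reshape(-1,1),u[:,1].reshape(-1,1),cv2.INTER_CUBIC).ravel() for f in F]
        L=abs(np.mean(gx*n[0]+gy*n[1])); s+=np.sqrt(L+.1)*np.linalg.norm(np.subtract(a,b))
    return s
def run(p,T,yaw,q0,ze,edges=E_,verbose=1):
    out=[]
    for sig in(2.0,1.0,.7):
        F=field(p,sig)
        def c(q):
            z=(Rm(q)@[18.5,0,24]+q[:3])[2]
            return -score(F,p,q,edges)+2*((z-T[2]-ze)/3)**2+2*((q[4]-yaw)/.02)**2+2*(q[5]/.02)**2
        S=np.vstack([q0]+[q0+d for d in np.diag([3,3,3,4,.03,.02])])
        r=minimize(c,q0,method="Nelder-Mead",options=dict(initial_simplex=S,maxiter=3000,maxfev=3000,xatol=.005,fatol=.005));q0=r.x
        if verbose: print(sig,r.x.round(3),"chip-T",(Rm(r.x)@[18.5,0,24]+r.x[:3]-T).round(1),round(r.fun,1))
    return r.x
E
python3 - <<'E'
from edge import *
d=np.load("p2.npz");p={k:(float(d[k]) if d[k].ndim==0 else d[k]) for k in("pixels","fx","fy","cx","cy","extrinsics")}
for t0 in(14.,17.,21.): run(p,np.array([595,240.3,412.9]),1.499,np.array([596.3,254.2,390.1,t0,1.49,0]),5.6)
E
```

```text
2.0 [ 5.96120e+02  2.50179e+02  3.93626e+02  1.22110e+01  1.52000e+00
 -5.00000e-03] chip-T [ 1.7 22.9  8.1] -1150.1
1.0 [5.96030e+02 2.50353e+02 3.93625e+02 1.06720e+01 1.51000e+00 1.60000e-02] chip-T [ 2.3 23.7  7.7] -1417.8
0.7 [5.95886e+02 2.50307e+02 3.93781e+02 1.04250e+01 1.51000e+00 2.50000e-02] chip-T [ 2.3 23.8  7.8] -1511.8
2.0 [ 5.95594e+02  2.49779e+02  3.92461e+02  1.24060e+01  1.52600e+00
 -1.00000e-03] chip-T [ 1.2 22.4  7. ] -1150.6
1.0 [5.95458e+02 2.49907e+02 3.92760e+02 1.07200e+01 1.51200e+00 2.30000e-02] chip-T [ 1.8 23.3  6.9] -1419.4
0.7 [5.95558e+02 2.49941e+02 3.92856e+02 1.04570e+01 1.51000e+00 2.50000e-02] chip-T [ 2.  23.4  6.9] -1512.7
2.0 [5.95894e+02 2.50187e+02 3.93864e+02 1.22120e+01 1.52000e+00 5.00000e-03] chip-T [ 1.7 22.9  8.3] -1149.1
1.0 [5.96016e+02 2.50518e+02 3.94102e+02 1.07810e+01 1.51200e+00 2.20000e-02] chip-T [ 2.3 23.8  8.2] -1418.0
0.7 [5.96131e+02 2.50422e+02 3.94498e+02 1.03000e+01 1.51000e+00 2.50000e-02] chip-T [ 2.6 24.   8.5] -1511.6
```

Run:
```python
from edge import *
d=np.load("p2.npz");p={k:(float(d[k]) if d[k].ndim==0 else d[k]) for k in("pixels","fx","fy","cx","cy","extrinsics")}
T=np.array([595,240.3,412.9])
sub={"silh":[1,2,3,4],"noTop":[1,2,3,4,5,6,7],"silh+top":[0,1,2,3,4],"vert":[1,3,2]}
for k,v in sub.items():
    E=[list(E_[i]) for i in v]
    q=run(p,T,1.499,np.array([596.3,254.2,390.1,17,1.49,0]),5.6,E,0);print(k,q.round(2))
    F=field(p,1.);
    sc=[]
    for th in(8,11,14,17,20,23):
        c=lambda z:-score(F,p,np.array([z[0],z[1],z[2],th,1.499,0]),E)
        r=minimize(c,q[:3],method="Nelder-Mead",options=dict(initial_simplex=np.vstack([q[:3]]+[q[:3]+e for e in np.eye(3)*4])));sc.append(round(-r.fun,1))
    print(sc)
# direct line detection on front-left edge and right edge
g=cv2.cvtColor(d["pixels"],cv2.COLOR_RGB2GRAY).astype(np.float32)
for name,u0,rows in(("left",329.5,range(252,275)),("right",354.6,range(243,265))):
    pts=[]
    for v in rows:
        x=np.arange(int(u0)-4,int(u0)+6);gr=abs(np.gradient(g[v,x]));i=gr.argmax();w=gr[max(i-1,0):i+2];xx=x[max(i-1,0):i+2];pts.append((v,(w*xx).sum()/w.sum()))
    pts=np.array(pts);s=np.polyfit(pts[:,0],pts[:,1],1);res=pts[:,1]-np.polyval(s,pts[:,0]);ok=abs(res)<.8;s=np.polyfit(pts[ok,0],pts[ok,1],1)
    print(name,"slope du/dv",s.round(3),ok.sum(),np.round(pts[::4],1).tolist())
for th in(11,14,17,20):
    q=np.array([596.3,254.2,390.1,th,1.499,0]);sl=[]
    for y in(-22,22):
        u=proj(p,np.array([[14,y,0],[14,y,64]])@Rm(q).T+q[:3]);dd=u[1]-u[0];sl.append(round(dd[0]/dd[1],3))
    print(th,sl)
```

```text
silh [5.9603e+02 2.4922e+02 3.9382e+02 9.1100e+00 1.5300e+00 2.0000e-02]
[np.float64(863.3), np.float64(869.8), np.float64(859.9), np.float64(849.1), np.float64(822.0), np.float64(780.8)]
noTop [5.9643e+02 2.4962e+02 3.9418e+02 4.9300e+00 1.5400e+00 6.0000e-02]
[np.float64(1178.3), np.float64(1168.4), np.float64(1132.0), np.float64(1081.6), np.float64(1020.0), np.float64(964.0)]
silh+top [ 5.9583e+02  2.4949e+02  3.9342e+02  1.4350e+01  1.5300e+00 -2.0000e-02]
[np.float64(995.1), np.float64(1019.3), np.float64(1027.7), np.float64(973.3), np.float64(860.2), np.float64(842.6)]
vert [5.9342e+02 2.4839e+02 3.9189e+02 1.1610e+01 1.5000e+00 3.0000e-02]
[np.float64(710.9), np.float64(732.7), np.float64(737.8), np.float64(742.9), np.float64(732.0), np.float64(719.6)]
left slope du/dv [5.70000e-02 3.14177e+02] 22 [[252.0, 328.7], [256.0, 328.8], [260.0, 329.0], [264.0, 329.1], [268.0, 329.3], [272.0, 325.4]]
right slope du/dv [1.40000e-02 3.50888e+02] 20 [[243.0, 354.9], [247.0, 354.3], [251.0, 354.4], [255.0, 354.3], [259.0, 354.4], [263.0, 355.0]]
11 [np.float64(-0.02), np.float64(-0.09)]
14 [np.float64(0.023), np.float64(-0.041)]
17 [np.float64(0.06), np.float64(0.002)]
20 [np.float64(0.094), np.float64(0.041)]
```

```bash
python3 -m crank '[{"offset":[-0.01,-0.035,0],"spin":-6},{"offset":[-0.02,-0.07,0],"spin":-12},{"offset":[-0.03,-0.105,0],"spin":-18},{"offset":[-0.04,-0.14,0],"spin":-24},{"offset":[-0.05,-0.175,0],"spin":-30},{"offset":[-0.06,-0.21,0],"spin":-36},{"offset":[-0.07,-0.245,0],"spin":-42},{"offset":[-0.08,-0.28,0],"spin":-48}]' 0 25
python3 -m crank '[{"offset":[-0.01,-0.035,-0.01],"spin":-6},{"offset":[-0.02,-0.07,-0.03],"spin":-12},{"offset":[-0.032,-0.1,-0.05],"spin":-18},{"offset":[-0.045,-0.13,-0.07],"spin":-24},{"offset":[-0.055,-0.15,-0.095],"spin":-30},{"offset":[-0.063,-0.165,-0.12],"spin":-36},{"offset":[-0.067,-0.172,-0.14],"spin":-39.5},{"offset":[-0.067,-0.172,-0.16],"spin":-39.5}]'
```

```text
clock: 28.62
eef_pos: [514.4, -41.1, 411.9]
eef_rot: [-3.136, -0.002, 0.654]
wrist_force: [0.9, 0.9, -0.8]
finger_gap: 43.6
clock: 29.28
eef_pos: [445.8, -214.4, 250.4]
eef_rot: [-3.136, -0.0, -0.043]
wrist_force: [0.9, -1.0, -0.4]
finger_gap: 44.0
```

```bash
python3 -m crank '[{"offset":[0,0,-0.03],"spin":0.8},{"offset":[0,0,-0.06],"spin":0.8},{"offset":[0,0,-0.09],"spin":0.8},{"offset":[0,0,-0.115],"spin":0.8},{"offset":[0,0,-0.135],"spin":0.8},{"offset":[0,0,-0.143],"spin":0.8},{"offset":[0,0,-0.147],"spin":0.8},{"offset":[0,0,-0.147],"spin":0.8}]'
python3 -m crank '[{"offset":[-0.003,0,0],"spin":0},{"offset":[-0.006,0,0],"spin":0},{"offset":[-0.009,0,0],"spin":0},{"offset":[-0.011,0,0],"spin":0},{"offset":[-0.0125,0,0],"spin":0},{"offset":[-0.0135,0,0],"spin":0},{"offset":[-0.0145,0,0],"spin":0},{"offset":[-0.0145,0,0],"spin":0}]' 0 12
python3 -m crank '[{"offset":[0.004,0,0],"spin":0},{"offset":[0.012,0,0.01],"spin":0},{"offset":[0.014,0,0.03],"spin":0},{"offset":[0.014,0,0.06],"spin":0},{"offset":[0.014,0,0.09],"spin":0},{"offset":[0.014,0,0.12],"spin":0},{"offset":[0.014,0,0.15],"spin":0},{"offset":[0.014,0,0.18],"spin":0}]' 0 25
python3 -m crank '[{"offset":[0,0.01,0.02],"spin":5},{"offset":[0.01,0.03,0.045],"spin":11},{"offset":[0.02,0.06,0.07],"spin":17},{"offset":[0.03,0.09,0.09],"spin":23},{"offset":[0.04,0.125,0.11],"spin":29},{"offset":[0.05,0.16,0.12],"spin":35},{"offset":[0.06,0.195,0.125],"spin":41},{"offset":[0.07,0.23,0.13],"spin":47}]'
python3 -m crank '[{"offset":[0.01,0.035,0],"spin":6},{"offset":[0.02,0.07,0],"spin":12},{"offset":[0.03,0.105,0],"spin":18},{"offset":[0.04,0.14,0],"spin":24},{"offset":[0.05,0.17,0],"spin":30},{"offset":[0.06,0.195,0],"spin":36},{"offset":[0.07,0.21,0],"spin":40},{"offset":[0.08,0.22,0],"spin":40}]'
python3 - <<'E'
from edge import *
p=shot("scene");s=manip.read_state();T=s["eef_pos"];print(T,s["eef_rot"])
np.savez("p3.npz",**{k:np.array(p[k]) for k in("pixels","fx","fy","cx","cy","extrinsics")},pos=s["eef_pos"],rot=s["eef_rot"])
for n in("p2.npz","p3.npz"):
    d=np.load(n);g=cv2.cvtColor(d["pixels"],cv2.COLOR_RGB2GRAY).astype(np.float32)
    print(n)
    for r in(range(250,276,3)): print(r,g[r,320:362].astype(int).tolist())
E
```

```text
clock: 29.95
eef_pos: [445.6, -214.5, 103.4]
eef_rot: [-3.135, 0.0, -0.029]
wrist_force: [-1.1, 0.1, -1.2]
finger_gap: 43.5
clock: 30.62
eef_pos: [431.2, -214.6, 103.7]
eef_rot: [-3.136, -0.001, -0.029]
wrist_force: [1.1, -0.4, 2.2]
finger_gap: 43.9
clock: 31.28
eef_pos: [445.0, -214.4, 285.0]
eef_rot: [-3.135, 0.0, -0.029]
wrist_force: [-0.6, 0.1, -1.3]
finger_gap: 43.9
clock: 31.95
eef_pos: [515.2, 17.4, 415.3]
eef_rot: [-3.135, 0.001, 0.796]
wrist_force: [0.3, 0.4, -0.4]
finger_gap: 44.2
clock: 32.62
eef_pos: [595.4, 239.6, 414.3]
eef_rot: [-3.134, 0.002, 1.501]
wrist_force: [0.3, -0.8, 0.1]
finger_gap: 43.7
[596.38859179 240.16880181 413.18328674] [-3.13242391e+00  2.12275025e-03  1.49719286e+00]
p2.npz
250 [166, 182, 176, 176, 179, 183, 148, 111, 121, 193, 210, 208, 208, 209, 204, 206, 206, 203, 208, 207, 206, 206, 206, 207, 206, 204, 207, 205, 203, 206, 207, 204, 202, 199, 208, 221, 226, 223, 219, 225, 226, 226]
253 [172, 180, 179, 184, 186, 173, 122, 104, 98, 185, 208, 204, 208, 211, 203, 205, 204, 205, 207, 204, 208, 208, 198, 179, 164, 159, 163, 189, 200, 203, 204, 205, 205,
[... 2687 characters left out ...]
, 4, 183, 217, 213, 208, 213, 216, 177, 116, 84, 82, 84, 86, 76]
268 [229, 233, 191, 120, 104, 111, 107, 106, 105, 102, 192, 216, 211, 210, 214, 208, 211, 218, 135, 17, 16, 18, 17, 7, 69, 158, 185, 184, 207, 212, 210, 213, 210, 213, 214, 159, 69, 90, 169, 186, 201, 204]
271 [229, 229, 231, 233, 226, 154, 104, 103, 106, 105, 168, 210, 211, 213, 213, 209, 211, 214, 216, 202, 189, 208, 218, 214, 215, 212, 210, 208, 210, 222, 224, 227, 228, 229, 230, 223, 219, 229, 231, 226, 226, 227]
274 [229, 228, 227, 227, 226, 227, 215, 171, 117, 103, 146, 198, 210, 212, 213, 208, 211, 216, 212, 212, 208, 211, 219, 225, 230, 231, 227, 228, 230, 231, 229, 231, 229, 227, 225, 222, 224, 226, 228, 229, 227, 230]
```

```bash
cat > lens2.py <<'E'
from lens import *
from scipy.optimize import differential_evolution
r=differential_evolution(cost,[(590,625),(375,405),(1.3,1.75),(30,60),(6,20),(8,20)],maxiter=45,popsize=10,seed=1,tol=1e-6,polish=False)
print(r.x.round(3),round(r.fun,4))
for w in(1.38,1.42,1.46,1.5,1.54,1.58):
    b=min((minimize(lambda z:cost([z[0],z[1],w,z[2],r.x[4],r.x[5]]),[r.x[0]+dx,r.x[1],r.x[3]],method="Nelder-Mead",options=dict(initial_simplex=np.array([[r.x[0]+dx,r.x[1],r.x[3]]]*4)+np.vstack([np.zeros(3),np.eye(3)*6]),maxfev=150)) for dx in(-4,3)),key=lambda o:o.fun)
    q=[b.x[0],b.x[1],w,b.x[2],r.x[4],r.x[5]]
    print(w,b.x.round(1),round(b.fun,4),[round(float(1-(render(p,q)&m).sum()/(render(p,q)|m).sum()),4) for p,m in zip(ps,M)])
q=r.x
ims=[]
for p,c in zip(ps,((310,330,430,420),(60,150,180,240))):
    im=p["pixels"][c[1]:c[3],c[0]:c[2],::-1].copy();im=cv2.resize(im,None,fx=3.3,fy=3.3,interpolation=cv2.INTER_CUBIC)
    H,B=bodies(q)[:2]; f=lambda P:((proj(p,P)-c[:2]+.5)*3.3).round().astype(int)
    h=f(H)
    for i in range(8):
        for j in range(i):
            if bin(i^j).count("1")==1: cv2.line(im,tuple(map(int,h[i])),tuple(map(int,h[j])),(0,255,255),1)
    cv2.polylines(im,[f(B)[:24].reshape(-1,1,2).astype(np.int32)],True,(255,0,255),1)
    ims.append(im)
cv2.imwrite("pics/lens.png",np.hstack(ims));np.save("lensq.npy",q)
E
time python3 lens2.py
```

```text
[(np.uint64(3406), (332, 362, 86, 58)), (np.uint64(763), (74, 176, 42, 49))]
[603.314 388.8     1.472  42.484  13.704  18.971] 0.6959
1.38 [599.1 388.7  43.4] 0.71 [0.0414, 0.6686]
1.42 [601.1 388.4  43.1] 0.7017 [0.0371, 0.6645]
1.46 [602.8 388.6  42.8] 0.6955 [0.0379, 0.6576]
1.5 [604.9 389.3  42.1] 0.7001 [0.0425, 0.6576]
1.54 [607.5 389.2  42. ] 0.7041 [0.0394, 0.6647]
1.58 [609.  389.2  42. ] 0.7184 [0.0523, 0.6661]
real	0m40.202s
user	0m28.640s
sys	0m0.172s
```

View pics/lens.png

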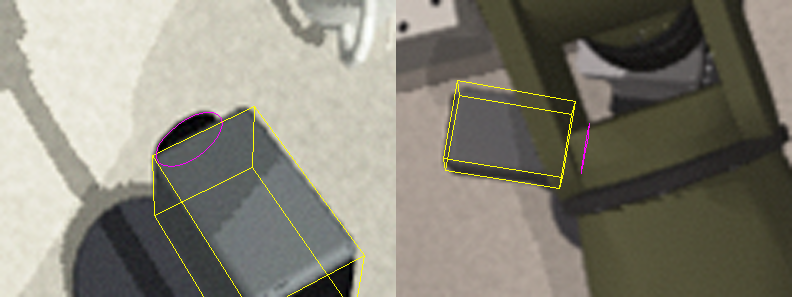

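```bash
cat > lens3.py <<'E'
from lens import *
ims=[cv2.imread(f"pics/{n}0.png",0).astype(np.float32) for n in("scene","top")]
def F(im,s): 
    g=cv2.GaussianBlur(im,(0,0),s);return cv2.Sobel(g,cv2.CV_32F,1,0,scale=.125),cv2.Sobel(g,cv2.CV_32F,0,1,scale=.125)
tt=np.linspace(.08,.92,40)[:,None]
def sc(q,Fs,which=(0,1)):
    x,y,w,L=q;S=0
    H=bodies([x,y,w,43,L,15])[0]
    for i in which:
        h=cv2.convexHull(((proj(ps[i],H)+.5)*1.4-.5).astype(np.float32))[:,0]
        for a,b in zip(h,np.roll(h,-1,0)):
            d=b-a;l=np.linalg.norm(d)
            if l<8: continue
            u=(a+(b-a)*tt).astype(np.float32);ok=(u[:,1]<584)&(u[:,1]>2)
            if ok.sum()<8: continue
            u=u[ok];n=np.array([-d[1],d[0]])/l
            g=[cv2.remap(f,u[:,:1].copy(),u[:,1:].copy(),cv2.INTER_LINEAR).ravel() for f in Fs[i]]
            S+=np.sqrt(abs(np.mean(g[0]*n[0]+g[1]*n[1]))+.05)*l*ok.mean()
    return S
for which in((0,1),(0,),(1,)):
  for w in(1.36,1.4,1.44,1.48,1.52,1.56,1.6):
    z=np.array([604.,389,13])
    for s in(3,1.8,1.2):
        Fs=[F(i,s) for i in ims];c=lambda z:-sc([z[0],z[1],w,z[2]],Fs,which)+((z[2]-12)/2)**2
        z=minimize(c,z,method="Nelder-Mead",options=dict(initial_simplex=np.vstack([z]+[z+e for e in np.eye(3)*4]),maxfev=250)).x
    print(which,w,z.round(1),round(-c(z),1))
E
python3 lens3.py
```

```text
Traceback (most recent call last):
  File "lens3.py", line 1, in <module>
    from lens import *
  File "lens.py", line 8, in <module>
    print([(m.sum(),cv2.boundingRect(m)) for m in M])
            ^^^^^
AttributeError: 'NoneType' object has no attribute 'sum'
```

```bash
sed -i 's/^print(\[(m.sum.*$//; s/^M=.*$/M=[]/' lens.py; python3 lens3.py
```

```text
(0, 1) 1.36 [595.9 388.    8.8] 1199.4
(0, 1) 1.4 [598.6 384.9  15. ] 1246.8
(0, 1) 1.44 [602.  394.4   8.4] 1271.9
(0, 1) 1.48 [603.8 394.7   8.2] 1296.3
(0, 1) 1.52 [605.2 391.1   3.2] 1244.2
(0, 1) 1.56 [606.7 390.9   3.4] 1241.6
(0, 1) 1.6 [608.3 388.6   5.3] 1201.9
(0,) 1.36 [596.2 385.7  12.3] 791.1
(0,) 1.4 [598.6 384.7  13.4] 807.7
(0,) 1.44 [602.5 391.7  10.9] 708.3
(0,) 1.48 [603.6 386.8  10.1] 779.6
(0,) 1.52 [606.1 384.4  11.4] 782.5
(0,) 1.56 [607.9 383.6  11.9] 790.4
(0,) 1.6 [609.7 383.   12.1] 765.6
(1,) 1.36 [595.2 391.7  12.3] 528.9
(1,) 1.4 [597.9 391.9  12.3] 572.1
(1,) 1.44 [600.1 391.9  12.3] 604.0
(1,) 1.48 [602.2 392.5  11.8] 622.0
(1,) 1.52 [604.3 392.3  12.1] 621.3
(1,) 1.56 [606.3 392.7  11.8] 603.5
(1,) 1.6 [608.6 392.9  11.8] 572.1
```

```bash
python3 -m crank '[{"offset":[-0.001,0,-0.03],"spin":0},{"offset":[-0.002,0.002,-0.065],"spin":0},{"offset":[-0.0025,0.004,-0.1],"spin":-0.5},{"offset":[-0.0025,0.006,-0.135],"spin":-0.5},{"offset":[-0.0025,0.008,-0.17],"spin":-0.5},{"offset":[-0.0025,0.01,-0.2],"spin":-0.5},{"offset":[-0.0025,0.012,-0.22],"spin":-0.5},{"offset":[-0.0025,0.012,-0.226],"spin":-0.5}]' 0 25
python3 - <<'E'
from sk import *
for n in("scene","top"):
    p=shot(n);s=manip.read_state();T=s["eef_pos"]
    np.savez(f"f_{n}.npz",**{k:np.array(p[k]) for k in("pixels","fx","fy","cx","cy","extrinsics")},pos=T,rot=s["eef_rot"])
    print(n,T.round(1),s["eef_rot"].round(3))
    for k in("heat_sink","chip"):
        for r in manip.masks_of(p,k)[:1]: print(k,round(r["conf"],2),r["mask"].sum(),cv2.boundingRect(r["mask"].astype(np.uint8)))
    c=T+[1.9,26,5.9];print("chip pred px",proj(p,c))
    u,v=proj(p,c)[0].round().astype(int);g=cv2.cvtColor(p["pixels"],cv2.COLOR_RGB2GRAY)
    if n=="scene":
        for r in range(v-12,v+13): print(r,g[r,u-14:u+15].tolist())
        print("u0",u-14)
E
```

```text
clock: 33.83
eef_pos: [591.2, 248.7, 186.2]
eef_rot: [-3.131, 0.003, 1.485]
wrist_force: [-0.5, -0.1, -0.8]
finger_gap: 43.8
scene [591.6 248.6 187.2] [-3.132e+00  2.000e-03  1.485e+00]
heat_sink 0.57 599 (315, 298, 27, 34)
chip 0.55 614 (315, 298, 26, 34)
chip pred px [[332.39852909 321.34595344]]
309 [62, 77, 138, 174, 202, 191, 162, 163, 185, 196, 195, 200, 203, 207, 202, 201, 203, 200, 198, 202, 205, 201, 208, 222, 220, 219, 218, 224, 225]
310 [101, 160, 196, 202, 205, 188, 182, 191, 200, 202, 204, 204, 203, 203, 205, 200, 201, 198, 202, 203, 201, 199, 210, 218, 221, 220, 224, 219, 220]
311 [131, 160, 191, 198, 202, 202, 202, 202, 201, 199, 203, 203, 202, 203, 202, 202, 202, 197, 196, 202, 198, 200, 205, 215, 217, 221, 222, 219, 215]
312 [122, 108, 183, 204, 205, 206, 205, 202, 201, 204, 204, 201, 203, 204, 202, 204, 205, 202, 201, 202, 199, 198, 206, 215, 218, 218, 216, 217, 214]
313 [108, 90, 187, 203, 199, 206, 204, 200, 200, 203, 202, 202, 203, 209, 190, 182, 167, 188, 199, 204, 201, 198, 206, 219, 219, 221, 226, 221, 212]
314 [112, 94, 171, 200, 204, 205, 202, 202, 200, 199,
[... 2292 characters left out ...]
 201, 202, 202, 207, 216, 219, 215, 224, 228, 225, 221, 223, 224, 229, 231, 228, 228, 227, 227, 227, 225, 227, 222, 224]
331 [229, 226, 230, 173, 163, 194, 211, 217, 222, 228, 226, 223, 227, 224, 225, 225, 227, 229, 229, 232, 229, 228, 229, 230, 228, 228, 227, 224, 223]
332 [226, 227, 228, 217, 207, 213, 224, 228, 227, 227, 226, 226, 228, 227, 226, 230, 229, 229, 229, 228, 226, 229, 226, 227, 227, 229, 228, 222, 224]
333 [229, 229, 227, 226, 224, 226, 226, 226, 226, 228, 225, 224, 228, 227, 226, 226, 226, 228, 223, 224, 225, 226, 226, 228, 228, 226, 227, 226, 227]
u0 318
top [593.1 249.  191.7] [-3.138 -0.     1.485]
chip 0.42 1597 (74, 176, 68, 53)
chip pred px [[163.69759778 200.67175666]]
```

```bash
python3 -c "
from h import *
for i in range(6):
    p=shot('scene');s=manip.read_state();print(s['clock'],s['eef_pos'].round(1),s['eef_rot'].round(3),s['qd'].round(3).tolist())"
```

```text
34.1833 [593.  249.1 191.4] [-3.138 -0.     1.485] [-0.0, 0.004, 0.008, 0.001, -0.004, -0.001]
34.2333 [592.9 249.1 191.1] [-3.138 -0.     1.485] [0.003, 0.006, 0.006, 0.001, -0.002, 0.001]
34.2833 [592.8 249.  190.8] [-3.137  0.     1.485] [0.001, 0.006, 0.004, 0.001, -0.004, -0.001]
34.3333 [592.7 249.  190.5] [-3.137  0.     1.485] [-0.0, 0.005, 0.006, 0.0, -0.002, -0.0]
34.3833 [592.7 249.  190.3] [-3.137  0.     1.485] [-0.001, 0.004, 0.005, 0.001, -0.001, 0.0]
34.4333 [592.6 249.  190.2] [-3.136  0.     1.485] [0.001, 0.001, 0.002, 0.001, 0.0, 0.0]
```

```bash
python3 -m crank '[{"offset":[0,0.001,0],"spin":0.3},{"offset":[0,0.002,-0.001],"spin":0.3},{"offset":[0,0.003,-0.0015],"spin":0.3},{"offset":[0,0.003,-0.0015],"spin":0.3},{"offset":[0,0.003,-0.0015],"spin":0.3},{"offset":[0,0.003,-0.0015],"spin":0.3},{"offset":[0,0.003,-0.0015],"spin":0.3},{"offset":[0,0.003,-0.0015],"spin":0.3}]' 0 25
python3 -c "
from h import *
for i in range(10):
    p=shot('scene');s=manip.read_state()
    if i%3==0: print(s['clock'],s['eef_pos'].round(1),s['eef_rot'].round(3))
g=cv2.cvtColor(p['pixels'],cv2.COLOR_RGB2GRAY).astype(int)
T=s['eef_pos'];print(proj(p,T+[1.9,26,5.9]))
for r in range(306,336,2): print(r,g[r,316:346].tolist())
"
```

```text
clock: 35.1
eef_pos: [592.6, 252.0, 188.7]
eef_rot: [-3.137, 0.0, 1.49]
wrist_force: [0.3, 0.1, -1.1]
finger_gap: 43.5
35.15 [592.6 252.  188.7] [-3.136  0.     1.49 ]
35.3 [592.6 252.  188.7] [-3.137  0.     1.49 ]
35.45 [592.6 252.  188.6] [-3.136  0.     1.49 ]
35.6 [592.6 252.  188.6] [-3.136  0.     1.49 ]
[[332.99719967 322.78066383]]
306 [86, 149, 90, 30, 33, 33, 37, 32, 27, 25, 21, 25, 17, 84, 166, 190, 172, 161, 159, 166, 182, 195, 195, 198, 203, 218, 228, 224, 223, 224]
308 [123, 123, 77, 30, 28, 27, 23, 16, 68, 80, 148, 153, 161, 162, 164, 158, 183, 192, 201, 202, 202, 201, 200, 200, 200, 218, 222, 218, 222, 226]
310 [180, 114, 28, 11, 70, 143, 174, 181, 181, 165, 170, 172, 190, 198, 201, 205, 202, 201, 204, 199, 202, 204, 201, 200, 194, 215, 217, 222, 223, 222]
312 [173, 170, 148, 133, 182, 200, 198, 198, 193, 198, 200, 202, 203, 204, 204, 201, 202, 204, 204, 199, 202, 201, 202, 198, 200, 207, 214, 217, 219, 220]
314 [171, 176, 153, 114, 138, 194, 206, 204, 202, 201, 200, 198, 201, 203, 199, 201, 207, 193, 179, 197, 199, 199, 204, 200, 197, 211, 220, 225, 229, 226]
316 [1
[... 800 characters left out ...]
24, 21, 6, 9, 70, 79, 146, 172, 196, 204, 206, 211, 214, 213, 218, 222, 228, 230]
328 [224, 227, 221, 172, 115, 95, 171, 199, 204, 203, 201, 204, 203, 188, 176, 176, 204, 208, 206, 209, 218, 224, 225, 228, 223, 218, 223, 222, 225, 226]
330 [226, 225, 228, 231, 176, 107, 135, 190, 207, 202, 205, 203, 203, 202, 208, 218, 219, 222, 220, 225, 231, 230, 229, 228, 228, 227, 227, 227, 225, 221]
332 [228, 228, 228, 227, 228, 219, 160, 184, 206, 208, 210, 218, 223, 226, 228, 228, 227, 228, 230, 229, 226, 227, 229, 225, 228, 228, 228, 229, 227, 223]
334 [211, 230, 230, 226, 226, 226, 216, 214, 217, 222, 226, 223, 221, 223, 225, 224, 225, 220, 219, 225, 225, 219, 224, 225, 225, 224, 224, 222, 227, 224]
```

Run:
```python
from edge import *
p=shot("scene")
v=np.arange(314,331,2);u=[320.2,320.5,320.63,320.8,321.15,321.34,321.64,321.72,322.27];print(np.polyfit(v,u,1))
for th in(16,18,20,22,24):
    q=np.array([595,260,170,th,1.49,0]);c=Rm(q)@[18.5,0,24]+q[:3];q[:3]+=np.array([595.,278,194.5])-c
    w=proj(p,np.array([[14,-22,0],[14,-22,64],[18.5,-8,15],[18.5,8,15],[18.5,-8,33],[18.5,8,33],[14,22,0],[14,22,64]])@Rm(q).T+q[:3]);d=w[1]-w[0]
    print(th,round(d[0]/d[1],3),w.round(1).tolist())
```

```text
[1.20833333e-01 2.82230556e+02]
16 0.074 [[322.4, 332.7], [320.9, 313.4], [329.4, 327.2], [336.4, 323.9], [329.1, 321.8], [336.2, 318.6], [341.5, 323.8], [341.1, 304.4]]
18 0.097 [[322.6, 333.0], [320.6, 312.9], [329.4, 327.3], [336.5, 324.1], [329.0, 321.7], [336.2, 318.4], [341.7, 324.2], [340.7, 303.9]]
20 0.119 [[322.8, 333.4], [320.3, 312.4], [329.5, 327.4], [336.6, 324.2], [328.9, 321.6], [336.1, 318.3], [341.9, 324.5], [340.4, 303.4]]
22 0.14 [[323.0, 333.7], [319.9, 312.0], [329.6, 327.6], [336.7, 324.3], [328.8, 321.5], [336.0, 318.2], [342.1, 324.9], [340.0, 303.0]]
24 0.159 [[323.2, 334.1], [319.6, 311.6], [329.7, 327.7], [336.7, 324.4], [328.8, 321.4], [335.9, 318.1], [342.3, 325.2], [339.7, 302.6]]
```

```bash
python3 -m crank '[{"offset":[-0.001,0,-0.0005],"spin":0},{"offset":[-0.001,0,-0.0005],"spin":0},{"offset":[-0.001,0,-0.0005],"spin":0},{"offset":[-0.001,0,-0.0005],"spin":0},{"offset":[-0.001,0,-0.0005],"spin":0},{"offset":[-0.001,0,-0.0005],"spin":0},{"offset":[-0.001,0,-0.0005],"spin":0},{"offset":[-0.001,0,-0.0005],"spin":0}]' 0 25
python3 - <<'E'
from h import *
p=shot("scene")
for k in("cover","small_sink","slug"):
    for r in manip.search_frame(p,k)[:1]: print(k,r)
# cover front-edge height check: upright edge corners predicted at a=1.4
exec(open("m.py").read())
m=manip.masks_of(p,"cover");print(cv2.boundingRect(m[0]["mask"].astype(np.uint8)) if m else None)
for a in(1.2,1.3,1.4): 
    u=np.vstack([proj(p,P) for P in pts([507,-215,-.028,a])]);print(a,u.min(0).round(0),u.max(0).round(0))
s=manip.read_state();print(s["clock"],s["eef_pos"].round(1),s["eef_rot"].round(3),s["wrist_force"].round(1))
manip.sign_off()
E
```

```text
clock: 36.32
eef_pos: [591.6, 252.0, 188.1]
eef_rot: [-3.136, 0.0, 1.49]
wrist_force: [-0.1, 0.3, -0.3]
finger_gap: 43.9
cover {'location': [603.0, -164.2, 223.0], 'conf': 0.61}
small_sink {'location': [486.2, -102.6, 45.5], 'conf': 0.5}
slug {'location': [478.4, -309.7, 68.6], 'conf': 0.62}
(200, 96, 71, 147)
1.2 [200.  95.] [286. 243.]
1.3 [200.  95.] [279. 244.]
1.4 [200.  96.] [272. 245.]
36.5667 [591.6 252.  188.1] [-3.136  0.     1.49 ] [-0.2  0.1 -0.8]
the job is handed in; nothing more can be done
```

I raised the cover to its stop and left it up, took the heat sink out, and handed in the job at 36.6 s. The arm is still holding the sink with the chip at the thermal camera's focus. No verdict came back.

**How it went**
- **Cover:** My first close on the handle slipped off the bar, with no more than about 9 N on the wrist. The second held, and at the stop the push rose to 15 N.
- **Tilt:** The arm can only hold the tool pointing down. To get the 20° lean, I pivoted the sink in a light grip against the box's front inner rim, in three pushes.

**Last checks**
- **Cover:** its outline in the scene camera matches the fully raised angle of 1.4 rad.
- **Other box parts:** the small sink and the slug are still in their places. I did not re-check the bystanders on the table.
- **Lean:** about 20.2° from one image edge at the final pose. My corner fit agrees, at roughly 20–21°. An automatic edge fit gave lower and unstable values (5 to 14°), and I discarded it.
- **Chip position:** within about 1.5 mm of where I predicted it in the scene camera, after which I moved 1 mm to correct it.
- **Steadiness:** the arm is still, and the force at the wrist is under 1 N.

**Less certain**
- **Lens position:** the two cameras disagreed by about 5 mm on the lens along its axis, and I used the middle. The focus distance could be 2–3 mm out.
- **Facing direction:** the lens heading is good to about 0.03 rad, so the chip may be off square by that much.
- **Finger height:** the fingertips appeared about 10 mm higher in the images than the reported tool position. I set the final height from the known grasp height instead.

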